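# Brush out the tablet dispenser's cups

## Robot

A 6-joint arm with a two-finger parallel gripper is mounted at the origin on a cart in front of the work surface, level with it; the furniture and walls round the work are solid. World frame = base frame: x ahead of the robot, y to its left, z up, the work surface at z = 0. Lengths are in m, angles in degrees, forces in N, time in s.
With the tool pointing down it reaches from about 0.2 to 0.875 m from the base axis. Payload 3.4 kg.
Tool frame: the origin (TCP) lies between the finger pads; the fingertips stand 22 mm ahead of it and the grasp point (between the pads) lies 3 mm ahead of it; z points along the fingers, y is the line along which they close (so a half turn about z gives the same grasp; the last joint's range is limited). The gripper opens to 94 mm and grips with 3 to 60 N. Pads are 16 mm wide; open, the fingers measure 119 mm over their backs; the gripper's body (75 mm by 177 mm) begins 78 mm behind the grasp point.
Start: joints at [-74.485, 15.808, 86.224, -0, 77.962, -6.933], TCP at [0.22, -0.531, 0.227] pointing down, gripper open.
Joint ranges: [-165.64, 165.64], [-43.16, 119.46], [12.63, 154.43], [-67.54, 247.53], [6.08, 155.33], [-154.97, 154.97]. Speed limits (degrees/s): [147.25, 147.25, 180, 180, 180, 180].

## Interface

Orientations are given as [roll, pitch, yaw] about the fixed x, y, z axes, in that order (R = Rz(yaw) Ry(pitch) Rx(roll)).
In Python, from station import sense, get_image, job_done, regions_of gives the robot as it stands. The module is installed in compiled form; this text tells all that it offers.
- The arm moves only by the tool send_rows, never from a script. Its argument "commands" is a list of rows, each an object of numbers: "fingers": the finger opening in cm, from 0 to 9.4; "dx", "dy", "dz": the shift along the tool's x, y, z in cm; "turn": the turn about the tool's z in rad. In form: [{"fingers": .., "dx": .., "dy": .., "dz": .., "turn": ..}, ...]. A call has 1 to 5 rows; each row shifts and turns the commanded pose from where the row before left it, along the tool's axes as they then stand; what a row does not reach is not made up. A row lasts 1/8 s, in which the tool goes at most 62.5 mm and 10.7 degrees, less where a joint would pass 70% of its speed; a pose out of reach is approached as far as the arm can. A call is refused whole if a number of a shift passes 6.25 or a number of a turn 0.188, either way. A call with a gripper value outside its range is refused whole. The fingers move at their own pace and stop on an object; "grip_force" is the grip in N (left out, the last holds). Time passes only in rows, so rows that do not move let the fingers close. It gives the time, the measured TCP pose, the force, the opening and the grip force at its end, in the units of the state.
- sense(): the state, without advancing time (a new reading comes with each control period).
- get_image(name): name is "scene" or "side" or "wrist"; returns a dict with "frame" (420x560x3 uint8, red, green, blue), "vfov" (degrees; the focal length in pixels is half the picture's height over the tangent of half this angle, whatever the lens; pixels are square), "cx", "cy" (the principal point, pixels), "camera_from_world" (4x4, takes a point from world to camera coordinates). Camera axes: x right, y down, z forward; pixel columns grow to the right and rows downward; lengths in m; the calibration is good to about 2 mm. A picture is of the moment at which its call begins. There is no depth.
- job_done(): hands the job in; it is judged then, once.
Trained networks look in a picture, given as the dict that the camera call returned (one of the last four; its "shot" number tells which), for a name from the list of things; names that differ only in an ending like _2 or _b are one class to them, and where a whole thing is asked for, a point or a joint stands for the part that bears it (a point fixed in the world has none). Each returns a list of dicts, best first, with "score" (0 to 1); they miss things now and then, are a little off and sometimes report something else, mostly with a low value. They report only what shows in the picture. A call takes as long as a camera call.
- regions_of(picture, name): "region" (420x560 bool, what is visible of it) and "xy" ([column, row] in pixels, amid what is visible of it).
The state is a dict: "t": time; "joints": joint angles; "dq": joint speeds; "effort": joint torques, N m; "ee_pos": TCP position; "eef_rot": TCP orientation; "contact_force": force on the tool from outside, world axes, zero at the start; "ft_torque": the same for the moment, N m; "grip_width": opening from 0.0 (shut) to 1.0 (fully open); "grip_force": force on a finger pad.
Only numpy, scipy, OpenCV 4.12 (cv2) and the standard library are available. Lean on these libraries where they do the work, as an engineer would, in place of code of your own. Each camera call takes 0.05 s, during which the arm holds its last target. There are 200 camera calls.

## Task

The tablet dispenser's drawer is latched shut: push the release pin down the small hole in its roof until the drawer springs out, and put the pin back in its stand. With the long brush scrub each cup in the drawer, right down to the bottom, up again past half its height, and down to the bottom once more; finish one cup before the next, in the order white, blue, orange so that the stronger medicine is not carried over (one colour may be missing). Stand the brush back in its stand, put a lid squarely on every cup, and push the drawer fully home until it latches with the cups upright inside (a lid may be left over), and leave everything else alone.

Things in the scene. Friction and masses are not known exactly. Their poses are not given: they have to be found in the camera images.
- dispenser: White box-shaped tablet dispenser, 145 deep (x) x 280 wide (y) x 121 mm high, fixed; origin at the centre of its underside on the worktop; +x points to its back, -x to its front (the blue drawer face), z up. Its back-to-front direction is also the drawer's travel.
- release_hole (a point): Centre of the mouth of the round access hole, 14 mm wide, in the dark steel plate in the dispenser's flat roof (121 mm above the worktop), at the left end as seen from the robot. Vertical. 40 mm below the mouth lies the top of the hidden plunger (a 24 mm disc). Axes as the dispenser's.
- plunger (a joint): Hidden spring plunger under the hole: 0 at rest, grows to 0.013 m as it is pushed straight down; it frees the drawer at about 0.008 m (the pin's tip then 48 mm below the mouth of the hole). 1.5 N at first, 5 N at full travel, plus some friction; springs back up when let go. Too deep for a finger.
- drawer (a joint): The drawer: 0 shut and latched; when the plunger is pushed it springs out by itself to 0.110 m within about 2 s, towards the dispenser's front (-x). To shut it, push its face back with up to about 15 N; near the end the catch ramps over the plunger and clicks in once the drawer is pushed 1 to 5 mm past 0 (to about -0.002 or beyond; stop at -0.005); not latched, it springs out again.
- drawer_face (a point): Point on the outer side of the blue drawer face (the face is 280 wide, 104 high, from 14 to 118 mm above the worktop, 6 mm thick), at mid width and 91 mm above the worktop; moves with the drawer. Push it here, towards the dispenser's +x.
- drawer_floor (a point): Centre of the drawer's floor inside, 18 mm above the worktop; moves with the drawer; axes as the dispenser's. The inside is 104 mm along x and 212 mm along y; side and back walls 25 mm high above the floor, the face at the front 100 mm high. The cups stand on it.
- cup_white: Open white cup standing loose in the drawer, 53 mm wide at the rim, 65 mm high, 120 g; walls 3 mm, floor 6 mm thick, inside about 45 mm wide; origin at the centre of its underside, z up through the mouth. May be absent. The three stand side by side about 70 mm apart in any arrangement.
- cup_blue: Open blue cup standing loose in the drawer, 53 mm wide at the rim, 65 mm high, 120 g; walls 3 mm, floor 6 mm thick, inside about 45 mm wide; origin at the centre of its underside, z up through the mouth. May be absent. The three stand side by side about 70 mm apart in any arrangement.
- cup_orange: Open orange cup standing loose in the drawer, 53 mm wide at the rim, 65 mm high, 120 g; walls 3 mm, floor 6 mm thick, inside about 45 mm wide; origin at the centre of its underside, z up through the mouth. May be absent. The three stand side by side about 70 mm apart in any arrangement.
- brush: Long bottle brush, 198 mm, 70 g, standing head down in its stand; origin at the lower end of the bristles, z up along the handle. White bristle head 27 mm wide (solid core 24 mm, rounded end) up to 66 mm, thin stem, green guard disc 44 mm wide at 110 to 114 mm, round green handle 18 mm thick from 114 to 198 mm (grasp it about 155 mm above the origin).
- brush_stand: Brush stand, fixed: clear upright tube, 42 mm outside, 36 mm inside, 120 mm high, on a 76 mm grey round foot; origin at the centre of its underside. The brush hangs in it with the guard disc on the rim: its origin is then 10 mm above the stand's.
- pin: Steel release pin, 130 mm, 50 g, standing point down in its stand; origin at the point, z up along the handle. Shaft 6 mm thick with rounded end, 70 mm long; red shoulder 28 mm wide at 70 to 74 mm; round red handle 20 mm thick from 74 to 130 mm (grasp it about 100 mm above the origin).
- pin_stand: Pin stand, fixed: light wooden block 36 x 36 mm, 78 mm high, on a grey 55 mm foot, with a vertical 14 mm bore, chamfered; origin at the centre of its underside. The pin stands in it with its shoulder on the block: its origin is then 8 mm above the stand's.
- lid_0: One of three alike loose cup lids, 30 g, lying plug down on the worktop: white plug 36 mm wide and 8 mm high, white disc 56 mm wide from 8 to 12 mm, grey round knob 20 mm thick from 12 to 34 mm (grasp it with the finger ends, above the disc); origin at the centre of the plug's underside, z up. Seated on a cup its origin is 57 mm above the cup's. Fits any cup.
- lid_1: One of three alike loose cup lids, 30 g, lying plug down on the worktop: white plug 36 mm wide and 8 mm high, white disc 56 mm wide from 8 to 12 mm, grey round knob 20 mm thick from 12 to 34 mm (grasp it with the finger ends, above the disc); origin at the centre of the plug's underside, z up. Seated on a cup its origin is 57 mm above the cup's. Fits any cup.
- lid_2: One of three alike loose cup lids, 30 g, lying plug down on the worktop: white plug 36 mm wide and 8 mm high, white disc 56 mm wide from 8 to 12 mm, grey round knob 20 mm thick from 12 to 34 mm (grasp it with the finger ends, above the disc); origin at the centre of the plug's underside, z up. Seated on a cup its origin is 57 mm above the cup's. Fits any cup.
- ink_pad: Bystander: dark blue ink pad 52x68x17 mm; origin at the centre of its underside. Leave it alone.
- sticky_pad: Bystander: yellow sticky note pad 50x51x13 mm; origin at the centre of its underside. Leave it alone.
- eraser: Bystander: blue and white eraser 18x43x12 mm; origin at the centre of its underside. Leave it alone.
- stapler: Bystander: blue stapler 22x98x28 mm; origin at the centre of its underside. Leave it alone.

How it is judged:
By the outcome, as a careful person would: the job done as asked, in the order asked, and still so for the second after the job is handed in, with the robot touching nothing.
Of cup_white, cup_blue, cup_orange only 2 to 3 are there at a start; the rules pass over those that are not, and their reading is None.
At some moment in a run one of cup_white, cup_blue, cup_orange, lid_0, lid_1, lid_2 may be knocked a few centimetres aside while the robot is not near it.
It also fails if it takes over 210 s, if anything falls off the work surface, if the arm or the gripper's body presses on something with over 40 N, if the wrist force passes 120 N, or if a joint passes its speed limit or range.

## Working session

There is one attempt and no reset: what is moved stays moved. The work goes in short steps, Python scripts to look and compute and a tool call to move; the robot and the scene stay as the last step left them, time stands still between calls to the robot, and variables do not carry over. Pictures are saved under pics/ and viewed, at most 14 in all, crops included, and the job is handed in when it is done.

Besides the shell and the picture viewer there is one more tool, called after "Request:" as name(argument=value, ...), one argument or row to a line, values as JSON. send_rows: Moves the arm, as the interface text tells. Its arguments: {"type":"object","properties":{"commands":{"type":"array","items":{"type":"object","properties":{"fingers":{"type":"number"},"dx":{"type":"number"},"dy":{"type":"number"},"dz":{"type":"number"},"turn":{"type":"number"}}}},"grip_force":{"type":"number"}},"required":["commands"]}

```bash
mkdir -p pics; ls; python3 - <<'E'
from station import *
import cv2,numpy as np
s=sense(); print(s)
ims=[]
for n in("scene","side","wrist"):
    p=get_image(n); ims.append(p["frame"]); print(n,p["vfov"],p["cx"],p["cy"],p["shot"],np.round(p["camera_from_world"],3).tolist())
a=np.hstack(ims[:2]); cv2.imwrite("pics/a.png",cv2.resize(np.vstack([ims[0],ims[1]])[:,:,::-1],(560,840))[:, :] [:600*2]) 
cv2.imwrite("pics/s0.png",ims[0][:,:,::-1]);cv2.imwrite("pics/s1.png",ims[1][:,:,::-1])
E
```

```text
pics
{'t': 0.0, 'joints': array([-7.44853082e+01,  1.58460673e+01,  8.62951682e+01, -3.28849660e-04,
        7.79613225e+01, -6.93206730e+00]), 'dq': array([-0.05741056,  0.06872727, -0.01794159,  0.12998125, -0.02641179,
       -0.02007123]), 'effort': array([-3.06760569e-05, -4.04585016e+01, -2.37228137e+01,  7.01377192e-02,
        3.43480613e-02, -1.57540640e-04]), 'ee_pos': array([ 0.21940549, -0.53091796,  0.22662055]), 'eef_rot': array([-1.79898153e+02, -1.20588222e-02,  2.24468173e+01]), 'contact_force': array([-0.22135118, -0.20533993, -0.15137821]), 'ft_torque': array([ 0.01778168,  0.01564875, -0.01780157]), 'grip_force': 0.0, 'grip_width': 1.0014941382310905}
scene 47.036302841761206 295.96927014952104 209.5187050123529 1 [[0.562, -0.827, 0.018, -0.3], [-0.443, -0.32, -0.838, 0.368], [0.698, 0.463, -0.546, 1.18], [0.0, 0.0, 0.0, 1.0]]
side 49.284860339082705 286.19822895151344 207.0252597728796 2 [[-0.519, -0.855, -0.002, 0.34], [-0.576, 0.351, -0.738, 0.384], [0.632, -0.382, -0.674, 0.88], [0.0, 0.0, 0.0, 1.0]]
wrist 71.60265944709792 276.81229428185 208.05885829835742 3 [[0.382, -0.924, -0.001, -0.574], [-0.89, -0.368, 0.269, -0.028], [-0.25, -0.102, -0.963, 0.392], [0.0, 0.0, 0.0, 1.0]]
```

View pics/s0.png

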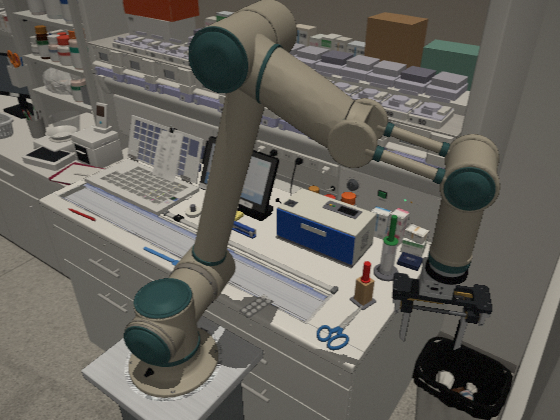

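View pics/s1.png

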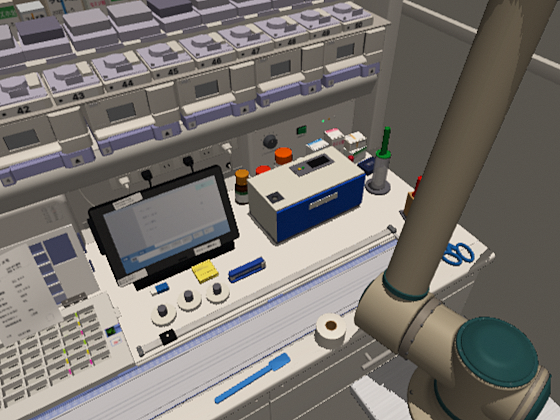

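```bash
cat > h.py <<'E'
from station import *
import cv2,numpy as np
from scipy.optimize import minimize
def cyl(d,z0,z1):
    a=np.linspace(0,2*np.pi,32,endpoint=False);c=np.c_[np.cos(a),np.sin(a)]*d/2
    return np.vstack([np.c_[c,0*a+z] for z in(z0,z1)])
def box(lx,ly,z0,z1): return np.array([[x,y,z] for x in(-lx/2,lx/2) for y in(-ly/2,ly/2) for z in(z0,z1)])
M={'dispenser':[box(.145,.28,0,.121)],'pin':[cyl(.028,.070,.074),cyl(.02,.074,.13)],
 'pin_stand':[box(.036,.036,.0,.078),cyl(.055,0,.008)],'brush':[cyl(.027,0,.066),cyl(.006,.066,.11),cyl(.044,.11,.114),cyl(.018,.114,.198)],
 'brush_stand':[cyl(.042,0,.12),cyl(.076,0,.008)],'lid':[cyl(.036,0,.008),cyl(.056,.008,.012),cyl(.02,.012,.034)],'cup':[cyl(.053,0,.065)]}
def foc(p): return 210/np.tan(np.radians(p['vfov'])/2)
def proj(p,P):
    T=p['camera_from_world'];c=np.atleast_2d(P)@T[:3,:3].T+T[:3,3];f=foc(p)
    return np.c_[c[:,0]/c[:,2]*f+p['cx'],c[:,1]/c[:,2]*f+p['cy']]
def ray(p,uv):
    T=p['camera_from_world'];R=T[:3,:3];f=foc(p)
    d=R.T@np.array([(uv[0]-p['cx'])/f,(uv[1]-p['cy'])/f,1.]);return -R.T@T[:3,3],d/np.linalg.norm(d)
def onplane(p,uv,z):
    o,d=ray(p,uv);return o+d*(z-o[2])/d[2]
def tri(obs):
    A=np.zeros((3,3));b=np.zeros(3)
    for p,uv in obs:
        o,d=ray(p,uv);Q=np.eye(3)-np.outer(d,d);A+=Q;b+=Q@o
    return np.linalg.solve(A,b)
def mask(p,kind,v,S=3):
    c,s=np.cos(v[3]),np.sin(v[3]);R=np.array([[c,-s,0],[s,c,0],[0,0,1]])
    m=np.zeros((420*S,560*S),np.uint8)
    for q in M[kind]:
        u=(proj(p,q@R.T+v[:3])+.5)*S-.5
        cv2.fillConvexPoly(m,np.round(cv2.convexHull(u.astype(np.float32))).astype(np.int32),1)
    return m
def fit(obs,kind,v0,yaw=False,z=True,S=3):
    """obs: [(picture,region)]; fits x,y,(z),(yaw) by overlap"""
    R=[cv2.resize(r.astype(np.uint8),None,fx=S,fy=S,interpolation=0) for p,r in obs]
    idx=[0,1]+([2] if z else [])+([3] if yaw else [])
    def cost(w):
        v=np.array(v0,float);v[idx]=w;t=0
        for (p,_),r in zip(obs,R):
            m=mask(p,kind,v,S);t+=1-(m&r).sum()/max(1,(m|r).sum())
        return t/len(obs)
    w0=np.array(v0,float)[idx];st=np.array([.02,.02,.01,.2])[idx];best=None
    for k in range(2):
        sm=np.vstack([w0]+[w0+np.eye(len(idx))[i]*st[i]/(1+2*k) for i in range(len(idx))])
        o=minimize(cost,w0,method='Nelder-Mead',options=dict(initial_simplex=sm,xatol=1e-4,fatol=1e-4,maxiter=150));w0=o.x
    v=np.array(v0,float);v[idx]=o.x;return v,o.fun
E
python3 - <<'E'
from h import *
P={n:get_image(n) for n in("scene","side")}
D={}
for k in['dispenser','pin','pin_stand','brush','brush_stand','lid_0','ink_pad','sticky_pad','stapler','eraser']:
    D[k]={n:regions_of(P[n],k) for n in P}
    for n in P: print(k,n,[(round(r['score'],2),np.round(r['xy']).tolist(),int(r['region'].sum())) for r in D[k][n][:4]])
for k in['dispenser','pin','pin_stand','brush','brush_stand']:
    o=[(P[n],D[k][n][0]['region']) for n in P if D[k][n]]
    v0=[*tri([(P[n],D[k][n][0]['xy']) for n in P if D[k][n]]),0] if len(o)==2 else [*onplane(o[0][0],D[k]['scene' if D[k]['scene'] else 'side'][0]['xy'],.05),0]
    v0[2]=.008 if k=='pin' else .01 if k=='brush' else 0
    print(k,*[np.round(x,4) for x in fit(o,k,v0,yaw=k in('dispenser','pin_stand'),z=k!='x')])
for r in D['lid_0']['side'][:3]:
    print('lid',*[np.round(x,4) for x in fit([(P['side'],r['region'])],'lid',[*onplane(P['side'],r['xy'],.01)[:2],0,0],z=False)])
E
```

```text
dispenser scene [(0.59, [327.0, 223.0], 5202)]
dispenser side [(0.87, [303.0, 193.0], 7363), (0.74, [320.0, 210.0], 2556)]
pin scene [(0.68, [366.0, 271.0], 186), (0.58, [313.0, 237.0], 2169)]
pin side [(0.39, [418.0, 183.0], 37)]
pin_stand scene [(0.89, [362.0, 290.0], 541)]
pin_stand side [(0.72, [244.0, 270.0], 498), (0.51, [408.0, 207.0], 183)]
brush scene [(0.71, [392.0, 233.0], 262)]
brush side [(0.78, [383.0, 150.0], 245)]
brush_stand scene [(0.6, [388.0, 266.0], 582)]
brush_stand side [(0.94, [379.0, 179.0], 642), (0.74, [216.0, 296.0], 375)]
lid_0 scene [(0.6, [191.0, 211.0], 132)]
lid_0 side [(0.97, [187.0, 300.0], 398), (0.68, [216.0, 295.0], 341), (0.67, [166.0, 314.0], 410)]
ink_pad scene [(0.86, [409.0, 259.0], 328)]
ink_pad side [(0.6, [368.0, 166.0], 174)]
sticky_pad scene [(0.62, [239.0, 217.0], 63)]
sticky_pad side [(0.86, [206.0, 271.0], 328)]
stapler scene [(0.67, [242.0, 228.0], 228)]
stapler side [(0.92, [245.0, 274.0], 510)]
eraser scene [(0.45, [311.0, 236.0], 2307)]
eraser side [(0.42, [160.0, 294.0], 116)]
dispenser [ 0.6269 -0.0457  0.0021  0.019 ] 0.0233
pin [ 0.4497 -0.2825  0.0107  0.    ] 0.4582
pin_stand [ 1.0264 -0.011   0.      0.    ] 1.0
brush [ 0.597  -0.283   0.0115  0.    ] 0.5167
brush_stand [ 0.5976 -0.2831 -0.0011  0.    ] 0.227
lid [0.5008 0.3548 0.     0.    ] 0.0577
lid [0.4857 0.291  0.     0.    ] 0.1463
lid [0.4934 0.419  0.     0.    ] 0.0942
```

Request:
send_rows(
  commands=[
    {"dx":5.1,"dy":-2.3,"dz":-1.5},
    {"dx":5.1,"dy":-2.3,"dz":-1.5},
    {"dx":5.1,"dy":-2.3,"dz":-1.5},
    {"dx":5.1,"dy":-2.3,"dz":-1.5},
    {"dx":5.1,"dy":-2.3,"dz":-1.5},
  ],
)

```text
invalid input
```

Request:
send_rows(
  commands=[
    {"dx":4.5,"dy":-2.0},
    {"turn":0.131},
    {"turn":0.131},
    {"turn":0.131},
    {"fingers":5},
  ],
)

```text
invalid input
```

```bash
python3 - <<'E'
from h import *
P={n:get_image(n) for n in("scene","wrist","side")}
cv2.imwrite("pics/w1.png",P['wrist']['frame'][:,:,::-1])
s=sense();print(s['t'],s['ee_pos'],s['eef_rot'],s['contact_force'])
for k in['pin','pin_stand']:
    D={n:regions_of(P[n],k) for n in P}
    for n in P: print(k,n,[(round(r['score'],2),np.round(r['xy']).tolist(),int(r['region'].sum())) for r in D[n][:4]])
    o=[(P[n],D[n][0]['region']) for n in('scene','wrist') if D[n]]
    for oo in (o,o[-1:]): print(k,*[np.round(x,4) for x in fit(oo,k,[.45,-.2825,.008 if k=='pin' else 0,0],yaw=k=='pin_stand')])
E
```

```text
1.4 [ 0.21957909 -0.53146615  0.2274818 ] [1.79993536e+02 3.21262438e-04 2.24488403e+01] [ 0.32836528 -0.19090924 -0.50759292]
pin scene [(0.5, [365.0, 273.0], 172)]
pin wrist []
pin side [(0.33, [188.0, 299.0], 387), (0.2, [303.0, 194.0], 7504)]
pin [ 0.4498 -0.2819  0.0098  0.    ] 0.1036
pin [ 0.4498 -0.2819  0.0098  0.    ] 0.1036
pin_stand scene [(0.56, [364.0, 293.0], 497), (0.34, [392.0, 232.0], 277)]
pin_stand wrist []
pin_stand side [(0.75, [408.0, 206.0], 126)]
pin_stand [ 0.4476 -0.2828  0.0026 -0.4307] 0.2066
pin_stand [ 0.4476 -0.2828  0.0026 -0.4307] 0.2066
```

View pics/w1.png

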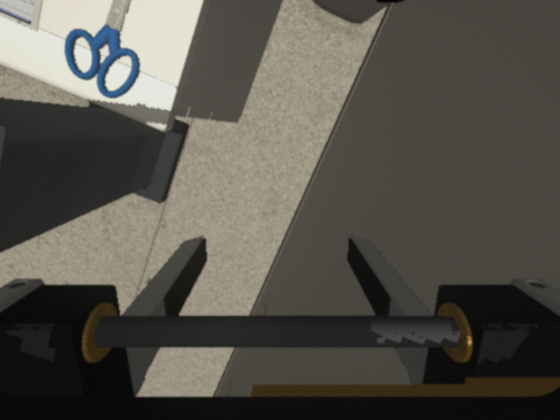

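The wrist view shows only the floor and the scissors (100,60): the move was refused, probably because every key is needed. I'll send it again with complete rows.

Request:
send_rows(
  commands=[
    {"fingers":5,"dx":5.1,"dy":-2.3,"dz":-1.5,"turn":0},
    {"fingers":5,"dx":5.1,"dy":-2.3,"dz":-1.5,"turn":0},
    {"fingers":5,"dx":5.1,"dy":-2.3,"dz":-1.5,"turn":0},
    {"fingers":5,"dx":5.1,"dy":-2.3,"dz":-1.5,"turn":0},
    {"fingers":5,"dx":5.1,"dy":-2.3,"dz":-1.5,"turn":0},
  ],
  grip_force=20,
)

```text
t: 2.33
ee_pos: [0.4124, -0.3264, 0.3031]
eef_rot: [180.0, -0.0, 22.4]
contact_force: [0.7, -1.2, 0.0]
grip_width: 0.537
grip_force: 0.0
```

Request:
send_rows(
  commands=[
    {"fingers":5,"dx":4.5,"dy":-2.0,"dz":0,"turn":0},
    {"fingers":5,"dx":0,"dy":0,"dz":0,"turn":0.131},
    {"fingers":5,"dx":0,"dy":0,"dz":0,"turn":0.131},
    {"fingers":5,"dx":0,"dy":0,"dz":0,"turn":0.131},
    {"fingers":5,"dx":0,"dy":0,"dz":0,"turn":0},
  ],
)

```text
t: 2.95
ee_pos: [0.4453, -0.292, 0.3025]
eef_rot: [180.0, -0.0, 0.0]
contact_force: [0.2, -0.4, 0.5]
grip_width: 0.534
grip_force: 0.0
```

```bash
cat > look.py <<'E'
from h import *
P={n:get_image(n) for n in("scene","wrist")}
cv2.imwrite("pics/w2.png",P['wrist']['frame'][:,:,::-1])
s=sense();print(s['t'],s['ee_pos'],s['eef_rot'],s['contact_force'])
for k in['pin','pin_stand']:
    D={n:regions_of(P[n],k) for n in P}
    for n in P: print(k,n,[(round(r['score'],2),np.round(r['xy']).tolist(),int(r['region'].sum())) for r in D[n][:4]])
    o=[(P[n],D[n][0]['region']) for n in('scene','wrist') if D[n]]
    for oo in (o,o[-1:]): print(k,*[np.round(x,4) for x in fit(oo,k,[.45,-.2825,.008 if k=='pin' else 0,0],yaw=k=='pin_stand')])
E
python3 look.py
```

```text
3.05 [ 0.44524156 -0.29215621  0.30247315] [ 1.79994870e+02 -1.71109715e-03  4.02760403e-02] [ 0.16621201 -0.54697413 -0.41847209]
pin scene [(0.7, [366.0, 273.0], 171), (0.18, [220.0, 222.0], 133)]
pin wrist [(0.84, [270.0, 186.0], 447), (0.47, [101.0, 52.0], 22041)]
pin [ 0.4496 -0.2821  0.0087  0.    ] 0.1071
pin [ 0.4454 -0.2816 -0.0083  0.    ] 0.049
pin_stand scene [(0.83, [361.0, 293.0], 540)]
pin_stand wrist [(0.73, [271.0, 171.0], 975)]
pin_stand [ 0.451  -0.2815 -0.0019 -0.2187] 0.2934
pin_stand [ 0.4566 -0.2829  0.024  -0.217 ] 0.3704
```

View pics/w2.png

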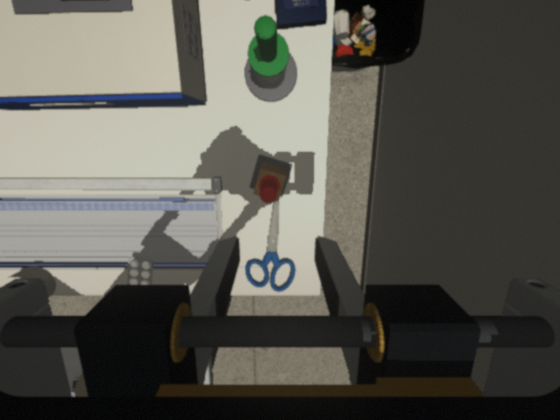

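The picture shows the pin at (270,188) on its stand, the brush at (265,50) and the dispenser at the upper left. Going down onto the pin.

Request:
send_rows(
  commands=[
    {"fingers":5,"dx":0.5,"dy":-1.0,"dz":4.0,"turn":0},
    {"fingers":5,"dx":0,"dy":0,"dz":5,"turn":0},
    {"fingers":5,"dx":0,"dy":0,"dz":4,"turn":0},
    {"fingers":5,"dx":0,"dy":0,"dz":3,"turn":0},
    {"fingers":5,"dx":0,"dy":0,"dz":3,"turn":0},
  ],
)

```text
t: 3.88
ee_pos: [0.4503, -0.2822, 0.1114]
eef_rot: [180.0, -0.0, -0.0]
contact_force: [-0.4, 0.9, 1.2]
grip_width: 0.531
grip_force: 0.0
```

Request:
send_rows(
  commands=[
    {"fingers":0,"dx":0,"dy":0,"dz":0,"turn":0},
    {"fingers":0,"dx":0,"dy":0,"dz":0,"turn":0},
    {"fingers":0,"dx":0,"dy":0,"dz":0,"turn":0},
    {"fingers":0,"dx":0,"dy":0,"dz":0,"turn":0},
  ],
  grip_force=20,
)

```text
t: 4.38
ee_pos: [0.4511, -0.2827, 0.1139]
eef_rot: [179.9, -0.1, -0.1]
contact_force: [-0.8, -0.3, 3.9]
grip_width: 0.21
grip_force: 20.0
```

```bash
python3 - <<'E'
from h import *
P={n:get_image(n) for n in("scene","wrist")}
a=P['wrist']['frame'][:300,100:460];b=P['scene']['frame'][150:350,250:490]
cv2.imwrite("pics/w3.png",np.hstack([cv2.resize(a,(360,300)),cv2.resize(b,(360,300))])[:,:,::-1])
s=sense();print(s['t'],s['ee_pos'],s['grip_width']*94,s['grip_force'],s['contact_force'])
E
```

```text
4.475 [ 0.45110266 -0.28273294  0.11389216] 19.47274099229632 20.001173615455627 [-0.69118735 -0.04339119  5.9357937 ]
```

View pics/w3.png

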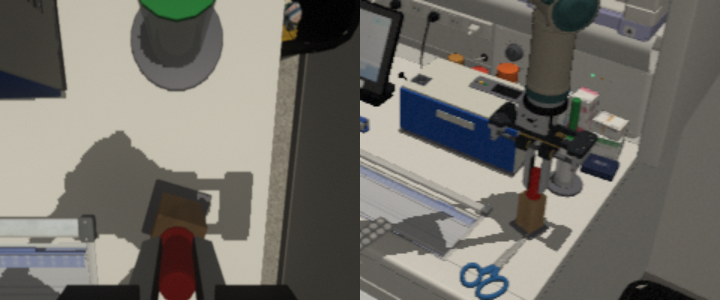

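The pin is held (19.5 mm opening): in the wrist crop it stands between the fingers, and the scene crop shows the gripper over the block. I'll lift it straight up, then carry it over the roof.

Request:
send_rows(
  commands=[
    {"fingers":0,"dx":0,"dy":0,"dz":-2,"turn":0},
    {"fingers":0,"dx":0,"dy":0,"dz":-3,"turn":0},
    {"fingers":0,"dx":0,"dy":0,"dz":-4,"turn":0},
    {"fingers":0,"dx":0,"dy":0,"dz":-4,"turn":0},
    {"fingers":0,"dx":0,"dy":0,"dz":-3,"turn":0},
  ],
)

```text
t: 5.1
ee_pos: [0.4504, -0.2822, 0.2743]
eef_rot: [179.9, -0.1, -0.1]
contact_force: [0.3, -0.3, -1.2]
grip_width: 0.209
grip_force: 20.0
```

Request:
send_rows(
  commands=[
    {"fingers":0,"dx":2,"dy":-4,"dz":0,"turn":0},
    {"fingers":0,"dx":2,"dy":-5,"dz":0,"turn":0},
    {"fingers":0,"dx":3,"dy":-5,"dz":0,"turn":0},
    {"fingers":0,"dx":3,"dy":-5,"dz":0,"turn":0},
    {"fingers":0,"dx":3,"dy":-5,"dz":0,"turn":0},
  ],
)

```text
t: 5.72
ee_pos: [0.5811, -0.0407, 0.2725]
eef_rot: [180.0, -0.0, -0.1]
contact_force: [0.6, 0.2, -1.1]
grip_width: 0.209
grip_force: 20.0
```

Request:
send_rows(
  commands=[
    {"fingers":0,"dx":1,"dy":-4,"dz":0,"turn":0},
    {"fingers":0,"dx":1,"dy":-4,"dz":0,"turn":0},
    {"fingers":0,"dx":0,"dy":0,"dz":0,"turn":0},
  ],
)

```text
t: 6.1
ee_pos: [0.6008, 0.0403, 0.272]
eef_rot: [-180.0, 0.0, 0.2]
contact_force: [-0.6, -1.2, -1.1]
grip_width: 0.205
grip_force: 20.0
```

```bash
python3 - <<'E'
from h import *
P={n:get_image(n) for n in("side","wrist")}
a=P['wrist']['frame'][:300];b=P['side']['frame'][150:250,220:400]
cv2.imwrite("pics/w4.png",np.vstack([a,cv2.resize(b,(540,300))[:,:540] if 0 else cv2.copyMakeBorder(cv2.resize(b,(540,300)),0,0,0,20,0)])[:,:,::-1])
s=sense();print(s['t'],s['ee_pos'],s['eef_rot'],s['grip_width']*94,s['contact_force'])
print(onplane(P['side'],(277,197),.121),proj(P['wrist'],onplane(P['side'],(277,197),.121)))
for k in['pin','dispenser']:
    r=regions_of(P['wrist'],k); print(k,[(x['score'],x['xy']) for x in r][:2])
    if k=='pin' and r:
        M['pin']=[cyl(.006,.003,.07),cyl(.028,.07,.074),cyl(.02,.074,.13)]
        v0=[*s['ee_pos'][:2],s['ee_pos'][2]-.106,0]
        print(fit([(P['wrist'],r[0]['region'])],'pin',v0,z=False))
E
```

```text
6.2 [0.60035206 0.03756231 0.27216467] [ 1.79943320e+02  4.76583054e-02 -1.66138616e-02] 19.65879189391999 [ 0.14438112  0.35373529 -0.08778341]
[0.59372169 0.06349887 0.121     ] [[253.8097796  207.11957142]]
pin [(0.89, [277.2, 264.4]), (0.71, [356.4, 167.0])]
(array([0.60003112, 0.03852769, 0.16616467, 0.        ]), np.float64(0.159117856295945))
dispenser [(0.8, [358.7, 169.7]), (0.21, [554.9, 206.0])]
```

View pics/w4.png

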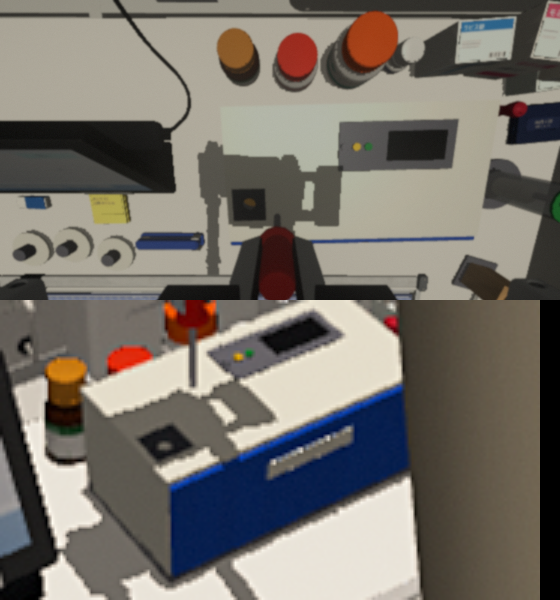

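The wrist view shows the plate and hole at about (249,205) and the side view at (275,198). I'll refine that by segmenting the dark plate.

```bash
python3 - <<'E'
from h import *
P={n:get_image(n) for n in("side","wrist")};o=[]
for n,(u,v),w in(("wrist",(249,205),24),("side",(275,198),12)):
    g=P[n]['frame'][v-w:v+w+1,u-w:u+w+1].astype(float).mean(2)
    m=(g<75).astype(np.uint8);k,l,st,c=cv2.connectedComponentsWithStats(m)
    i=1+np.argmax(st[1:,4]);h=cv2.convexHull(np.argwhere(l==i)[:,::-1].astype(np.int32));mm=cv2.moments(h)
    pc=(mm['m10']/mm['m00']+u-w,mm['m01']/mm['m00']+v-w);print(n,st[i],pc)
    if n=='wrist': print(P[n]['frame'][v-8:v+9,u-8:u+9].max(2)) 
    o.append((P[n],pc));print(onplane(P[n],pc,.121))
print(tri(o))
E
```

```text
wrist [   3    5   46   44 1570] (250.90103092783505, 206.88433971526754)
[[31 28 31 31 32 35 35 33 32 29 32 30 30 30 27 29 31]
 [30 32 35 41 49 49 51 48 44 38 32 30 31 29 29 29 29]
 [31 39 47 57 64 66 66 64 60 54 44 33 31 29 30 30 31]
 [37 49 62 69 71 72 71 69 69 66 57 42 34 31 32 30 30]
 [40 53 68 71 72 71 71 71 70 71 65 53 38 33 31 31 29]
 [40 51 61 69 71 71 70 71 71 71 68 61 43 33 30 30 28]
 [36 46 52 61 68 67 71 73 71 71 71 67 53 36 31 29 27]
 [38 41 46 51 57 63 67 68 69 70 70 68 52 35 29 28 27]
 [34 42 42 42 45 53 58 62 62 60 63 60 48 36 30 27 30]
 [32 36 41 40 41 44 45 47 49 49 50 47 39 31 30 29 30]
 [30 31 34 37 37 39 39 40 40 39 38 36 31 30 28 30 30]
 [29 31 32 30 35 38 39 38 38 37 33 32 28 27 29 30 29]
 [31 29 28 31 31 31 33 36 34 32 30 31 30 28 29 29 29]
 [29 31 30 29 29 28 29 30 30 30 26 29 28 29 29 28 28]
 [31 30 30 30 29 30 29 30 27 28 28 27 30 28 28 28 28]
 [30 30 29 30 26 29 30 29 30 28 29 30 28 29 30 28 29]
 [30 28 30 32 30 29 29 33 30 30 29 27 26 30 29 29 31]]
[0.59396955 0.06460271 0.121     ]
side [  3   5  19  14 136] (274.7080200501253, 197.24561403508773)
[0.59591098 0.06888313 0.121     ]
[0.59503883 0.06668795 0.1209067 ]
```

```bash
python3 - <<'E'
from h import *
P={n:get_image(n) for n in("side","wrist")}
a=onplane(P['wrist'],(247.1,203.2),.121);b=onplane(P['side'],(275.3,198.3),.121)
print(a,b,tri([(P['wrist'],(247.1,203.2)),(P['side'],(275.3,198.3))]),sense()['ee_pos'])
v=P['side']['frame'][190:206,266:286].mean(2).astype(int);print(v)
E
```

```text
[0.598286   0.06874784 0.121     ] [0.59167479 0.06963523 0.121     ] [0.5965785  0.06819955 0.11656857] [0.600536  0.0366403 0.2725951]
[[ 98  99  98  99  98  99 100 100 102 105 102  94 104 100  99  99  99 100
   98  99]
 [ 99 101 100  99 100 100 103 106 100  82  68  62  92 103  99 100  99  99
   98  99]
 [ 98 101 100 103 106 101  86  84  66  35  15  25  57  95 103  99  98 100
  100  99]
 [100 103 103 101  83  67  41  35  17  22  20  21  25  59  93 106 100 100
   97 100]
 [103 101  84  68  35  17  19  22  21  24  25  23  23  27  58  92 104 101
   98  98]
 [ 81  66  36  17  18  24  24  29  27  28  27  27  24  20  27  59  93 104
  101  99]
 [ 43  13  19  23  24  22  25  25  21  22  23  23  23  25  20  26  58  94
  104 101]
 [ 69  21  21  26  28  22  29  54  73  69  48  27  22  26  24  21  25  55
   92 103]
 [ 99  65  25  20  23  19  46  98 113 107  90  46  20  25  25  20  18  27
   67  93]
 [103 100  64  24  21  21  44  85  82  87  76  41  20  20  19  24  45  61
   82  87]
 [ 94 105  97  48  15  19  26  31  33  40  24  17  15  22  50  75  85  92
   94  85]
 [ 87  96 103  86  47  18  21  22  17  14  23  38  48  72  87  98  90  85
  118 177]
 [ 86  90 101 102  86  44  18  16  23  50  71  78  78  92  85 119 181 173
  193 230]
 [ 87  85  91  99 102  83  44  45  69  83  91 125 184 177 173 193 231 228
  224 222]
 [ 86  87  86  91  98  95  78  74  88 120 178 194 234 228 227 224 221 221
  220 221]
 [ 87  86  87  86  86 128 188 180 175 192 232 225 221 219 219 218 219 222
  226 222]]
```

Request:
send_rows(
  commands=[
    {"fingers":0,"dx":-0.4,"dy":-3.1,"dz":1,"turn":0},
    {"fingers":0,"dx":0,"dy":0,"dz":1.2,"turn":0},
    {"fingers":0,"dx":0,"dy":0,"dz":1,"turn":0},
    {"fingers":0,"dx":0,"dy":0,"dz":0,"turn":0},
    {"fingers":0,"dx":0,"dy":0,"dz":0,"turn":0},
  ],
)

```text
t: 7.12
ee_pos: [0.597, 0.068, 0.2406]
eef_rot: [180.0, -0.0, -0.1]
contact_force: [-0.3, 0.0, 1.1]
grip_width: 0.211
grip_force: 20.0
```

```bash
python3 - <<'E'
from h import *
P={n:get_image(n) for n in("scene","side","wrist")}
s=sense();print(s['ee_pos'],s['contact_force'])
c=lambda n,u,v,w,h:cv2.resize(P[n]['frame'][v-h:v+h,u-w:u+w],(400,300),interpolation=cv2.INTER_CUBIC)
tip=s['ee_pos']-[0,0,.106];print(proj(P['wrist'],tip),proj(P['wrist'],[.596,.068,.121]),proj(P['side'],tip),proj(P['side'],[.596,.068,.121]))
cv2.imwrite("pics/w5.png",np.hstack([c('wrist',270,220,80,60),c('side',275,190,40,30)])[:,:,::-1])
E
```

```text
[0.59709906 0.06839276 0.24093581] [-0.38261742 -0.19350183 -0.384468  ]
[[276.41063693 213.21826071]] [[276.8209568  210.26038203]] [[274.53261542 192.69852919]] [[274.9942151  197.10498258]]
```

View pics/w5.png

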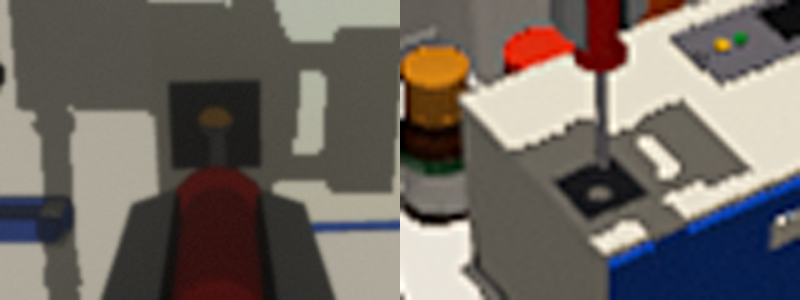

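The wrist crop puts the pin tip just over the plate, at about (276,212) in full-picture pixels, with the hole at (276,209). The side crop agrees, so I'm inserting.

Request:
send_rows(
  commands=[
    {"fingers":0,"dx":-0.1,"dy":0,"dz":1,"turn":0},
    {"fingers":0,"dx":0,"dy":0,"dz":1,"turn":0},
    {"fingers":0,"dx":0,"dy":0,"dz":1,"turn":0},
    {"fingers":0,"dx":0,"dy":0,"dz":1,"turn":0},
    {"fingers":0,"dx":0,"dy":0,"dz":1,"turn":0},
  ],
)

```text
t: 7.9
ee_pos: [0.5957, 0.0687, 0.1896]
eef_rot: [180.0, 0.0, -0.1]
contact_force: [-0.1, 1.3, -0.3]
grip_width: 0.214
grip_force: 20.0
```

Request:
send_rows(
  commands=[
    {"fingers":0,"dx":0,"dy":0,"dz":0.5,"turn":0},
    {"fingers":0,"dx":0,"dy":0,"dz":0.4,"turn":0},
    {"fingers":0,"dx":0,"dy":0,"dz":0.4,"turn":0},
    {"fingers":0,"dx":0,"dy":0,"dz":0,"turn":0},
    {"fingers":0,"dx":0,"dy":0,"dz":0,"turn":0},
  ],
)

```text
t: 8.52
ee_pos: [0.5959, 0.0687, 0.1777]
eef_rot: [180.0, -0.0, -0.1]
contact_force: [-1.2, 0.3, 2.4]
grip_width: 0.208
grip_force: 20.0
```

Request:
send_rows(
  commands=[
    {"fingers":0,"dx":0,"dy":0,"dz":0.3,"turn":0},
    {"fingers":0,"dx":0,"dy":0,"dz":0.2,"turn":0},
    {"fingers":0,"dx":0,"dy":0,"dz":0,"turn":0},
    {"fingers":0,"dx":0,"dy":0,"dz":0,"turn":0},
    {"fingers":0,"dx":0,"dy":0,"dz":0,"turn":0},
  ],
)

```text
t: 9.15
ee_pos: [0.5959, 0.0687, 0.1732]
eef_rot: [180.0, -0.1, -0.1]
contact_force: [-1.4, -0.8, 7.2]
grip_width: 0.209
grip_force: 20.0
```

```bash
python3 - <<'E'
from h import *
P={n:get_image(n) for n in("side","wrist")}
for n in P: print(n,[(r['score'],r['xy'],r['region'].sum()) for r in regions_of(P[n],'drawer_face')[:2]])
for k in('cup_white','cup_blue','cup_orange'): print(k,[(r['score'],r['xy'],r['region'].sum()) for r in regions_of(P['side'],k)[:2]])
E
```

```text
side [(0.72, [320.1, 240.1], np.int64(1882)), (0.54, [246.9, 272.9], np.int64(476))]
wrist []
cup_white [(0.6, [342.0, 215.7], np.int64(185))]
cup_blue [(0.7, [316.5, 224.0], np.int64(324))]
cup_orange []
```

The drawer has sprung out (its face has moved in the side view, and cups are visible). Now the pin goes back.

Request:
send_rows(
  commands=[
    {"fingers":0,"dx":0,"dy":0,"dz":-1.5,"turn":0},
    {"fingers":0,"dx":0,"dy":0,"dz":-2,"turn":0},
    {"fingers":0,"dx":0,"dy":0,"dz":-2,"turn":0},
    {"fingers":0,"dx":0,"dy":0,"dz":-2.5,"turn":0},
    {"fingers":0,"dx":0,"dy":0,"dz":-2.5,"turn":0},
  ],
)

```text
t: 10.12
ee_pos: [0.5958, 0.0687, 0.2782]
eef_rot: [180.0, 0.0, -0.1]
contact_force: [0.5, 0.2, -0.1]
grip_width: 0.214
grip_force: 20.0
```

Request:
send_rows(
  commands=[
    {"fingers":0,"dx":-2,"dy":5,"dz":0,"turn":0},
    {"fingers":0,"dx":-2,"dy":5,"dz":0,"turn":0},
    {"fingers":0,"dx":-2,"dy":5,"dz":0,"turn":0},
    {"fingers":0,"dx":-2,"dy":5,"dz":0,"turn":0},
    {"fingers":0,"dx":-2,"dy":5,"dz":0,"turn":0},
  ],
)

```text
t: 10.75
ee_pos: [0.4948, -0.1828, 0.2777]
eef_rot: [180.0, -0.0, -0.1]
contact_force: [0.9, -0.4, -0.6]
grip_width: 0.207
grip_force: 20.0
```

Request:
send_rows(
  commands=[
    {"fingers":0,"dx":-2.3,"dy":5,"dz":0,"turn":0},
    {"fingers":0,"dx":-2.3,"dy":5.1,"dz":0,"turn":0},
    {"fingers":0,"dx":0,"dy":0,"dz":0,"turn":0},
    {"fingers":0,"dx":0,"dy":0,"dz":0,"turn":0},
  ],
)

```text
t: 11.25
ee_pos: [0.4494, -0.282, 0.2774]
eef_rot: [-180.0, -0.0, -0.1]
contact_force: [-0.0, 0.9, -1.6]
grip_width: 0.209
grip_force: 20.0
```

Request:
send_rows(
  commands=[
    {"fingers":0,"dx":0.1,"dy":0,"dz":4,"turn":0},
    {"fingers":0,"dx":0,"dy":0,"dz":4,"turn":0},
    {"fingers":0,"dx":0,"dy":0,"dz":1.5,"turn":0},
    {"fingers":0,"dx":0,"dy":0,"dz":1.5,"turn":0},
    {"fingers":0,"dx":0,"dy":0,"dz":2,"turn":0},
  ],
)

```text
t: 11.88
ee_pos: [0.4517, -0.2825, 0.1482]
eef_rot: [179.9, -0.2, -0.0]
contact_force: [0.4, -0.6, -0.8]
grip_width: 0.207
grip_force: 20.0
```

Request:
send_rows(
  commands=[
    {"fingers":0,"dx":0,"dy":0,"dz":2,"turn":0},
    {"fingers":0,"dx":0,"dy":0,"dz":0.8,"turn":0},
    {"fingers":0,"dx":0,"dy":0,"dz":0.4,"turn":0},
    {"fingers":0,"dx":0,"dy":0,"dz":0,"turn":0},
  ],
)

```text
t: 12.38
ee_pos: [0.4507, -0.2824, 0.116]
eef_rot: [180.0, -0.1, -0.1]
contact_force: [0.0, -0.2, 0.5]
grip_width: 0.208
grip_force: 20.0
```

Request:
send_rows(
  commands=[
    {"fingers":0,"dx":0,"dy":0,"dz":0.1,"turn":0},
    {"fingers":5,"dx":0,"dy":0,"dz":0,"turn":0},
    {"fingers":5,"dx":0,"dy":0,"dz":0,"turn":0},
    {"fingers":5,"dx":0,"dy":0,"dz":0,"turn":0},
    {"fingers":5,"dx":0,"dy":0,"dz":-2,"turn":0},
  ],
)

```text
t: 13.0
ee_pos: [0.4493, -0.2814, 0.1334]
eef_rot: [-179.9, 0.2, -0.1]
contact_force: [0.6, 0.4, 1.0]
grip_width: 0.531
grip_force: 0.0
```

Request:
send_rows(
  commands=[
    {"fingers":5,"dx":0,"dy":0,"dz":-4,"turn":0},
    {"fingers":5,"dx":0,"dy":0,"dz":-5,"turn":0},
    {"fingers":5,"dx":0,"dy":0,"dz":-5,"turn":0},
    {"fingers":5,"dx":0,"dy":0,"dz":-3,"turn":0},
    {"fingers":5,"dx":0,"dy":0,"dz":-1,"turn":0},
  ],
)

```text
t: 13.62
ee_pos: [0.4508, -0.2826, 0.3165]
eef_rot: [179.9, -0.2, -0.1]
contact_force: [-0.1, 0.3, -0.5]
grip_width: 0.532
grip_force: 0.0
```

Request:
send_rows(
  commands=[
    {"fingers":5,"dx":5,"dy":0,"dz":0,"turn":0},
    {"fingers":5,"dx":5,"dy":0,"dz":0,"turn":0},
    {"fingers":5,"dx":3,"dy":0,"dz":0,"turn":0},
    {"fingers":5,"dx":0,"dy":0,"dz":0,"turn":0},
    {"fingers":5,"dx":0,"dy":0,"dz":0,"turn":0},
  ],
)

```text
t: 14.25
ee_pos: [0.5791, -0.2821, 0.3133]
eef_rot: [-179.9, 0.2, -0.1]
contact_force: [0.2, 0.3, 0.4]
grip_width: 0.536
grip_force: 0.0
```

```bash
python3 - <<'E'
from h import *
P={n:get_image(n) for n in("scene","side","wrist")}
s=sense();print(s['t'],s['ee_pos'],s['eef_rot'],s['grip_width'])
M['brush']=[cyl(.044,.11,.114),cyl(.018,.114,.198)]
for k,v0 in(('brush',[.597,-.283,.01,0]),('pin',[.45,-.2825,.008,0])):
    D={n:regions_of(P[n],k) for n in P}
    for n in P: print(k,n,[(round(r['score'],2),np.round(r['xy']).tolist(),int(r['region'].sum())) for r in D[n][:2]])
    for ns in(('wrist',),('scene','side'),('scene','wrist')):
        if all(D[n] for n in ns): print(ns,*[np.round(x,4) for x in fit([(P[n],D[n][0]['region']) for n in ns],k,v0,z=ns!=('wrist',))])
c=np.hstack([P['scene']['frame'][150:350,250:450],P['wrist']['frame'][0:300]][:1]+[cv2.resize(P['wrist']['frame'],(267,200))])
cv2.imwrite("pics/w6.png",c[:,:,::-1])
E
```

```text
14.4 [ 0.57909756 -0.28234844  0.31475725] [ 1.79991426e+02  2.02215199e-02 -1.14331721e-01] 0.5356324767538764
brush scene [(0.49, [392.0, 234.0], 250), (0.32, [409.0, 261.0], 310)]
brush side [(0.58, [328.0, 236.0], 2417)]
brush wrist [(0.74, [274.0, 178.0], 1086), (0.69, [277.0, 157.0], 1020)]
('wrist',) [ 0.597  -0.2827  0.01    0.    ] 0.0779
('scene', 'side') [ 0.6019 -0.2809  0.007   0.    ] 0.5655
('scene', 'wrist') [ 0.5977 -0.2824  0.0098  0.    ] 0.1058
pin scene [(0.65, [366.0, 275.0], 188)]
pin side []
pin wrist [(0.61, [277.0, 278.0], 512)]
('wrist',) [ 0.4485 -0.2825  0.008   0.    ] 0.0981
('scene', 'wrist') [ 0.4502 -0.2824  0.0083  0.    ] 0.1281
```

View pics/w6.png

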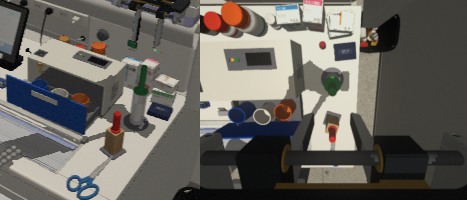

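The pin stands in its block in the scene crop, near (113,135). The drawer holds blue, white and orange cups from left to right. Next, the brush.

Request:
send_rows(
  commands=[
    {"fingers":5,"dx":1.8,"dy":0,"dz":2,"turn":0},
    {"fingers":5,"dx":0,"dy":0,"dz":4,"turn":0},
    {"fingers":5,"dx":0,"dy":0,"dz":4,"turn":0},
    {"fingers":5,"dx":0,"dy":0,"dz":3,"turn":0},
    {"fingers":5,"dx":0,"dy":0,"dz":1.4,"turn":0},
  ],
)

```text
t: 15.32
ee_pos: [0.5979, -0.2814, 0.1668]
eef_rot: [-179.9, 0.2, -0.0]
contact_force: [0.1, -0.3, 0.3]
grip_width: 0.536
grip_force: 0.0
```

Request:
send_rows(
  commands=[
    {"fingers":0,"dx":0,"dy":0,"dz":0,"turn":0},
    {"fingers":0,"dx":0,"dy":0,"dz":0,"turn":0},
    {"fingers":0,"dx":0,"dy":0,"dz":0,"turn":0},
    {"fingers":0,"dx":0,"dy":0,"dz":0,"turn":0},
    {"fingers":0,"dx":0,"dy":0,"dz":0,"turn":0},
  ],
  grip_force=25,
)

```text
t: 15.95
ee_pos: [0.5989, -0.2827, 0.1717]
eef_rot: [179.9, -0.1, -0.1]
contact_force: [-0.3, -1.2, 3.7]
grip_width: 0.187
grip_force: 25.0
```

Request:
send_rows(
  commands=[
    {"fingers":0,"dx":0,"dy":0,"dz":-2,"turn":0},
    {"fingers":0,"dx":0,"dy":0,"dz":-4,"turn":0},
    {"fingers":0,"dx":0,"dy":0,"dz":-4,"turn":0},
    {"fingers":0,"dx":0,"dy":0,"dz":-4,"turn":0},
    {"fingers":0,"dx":0,"dy":0,"dz":-3,"turn":0},
  ],
)

```text
t: 16.58
ee_pos: [0.5983, -0.2823, 0.3423]
eef_rot: [180.0, -0.1, -0.1]
contact_force: [0.2, 0.0, -0.0]
grip_width: 0.187
grip_force: 25.0
```

Request:
send_rows(
  commands=[
    {"fingers":0,"dx":-3,"dy":-3,"dz":0,"turn":0},
    {"fingers":0,"dx":-3,"dy":-3,"dz":0,"turn":0},
    {"fingers":0,"dx":-2,"dy":-2,"dz":0,"turn":0},
    {"fingers":0,"dx":0,"dy":0,"dz":0,"turn":0},
    {"fingers":0,"dx":0,"dy":0,"dz":0,"turn":0},
  ],
)

```text
t: 17.2
ee_pos: [0.519, -0.2028, 0.3404]
eef_rot: [180.0, -0.0, -0.1]
contact_force: [-0.7, -0.2, 0.1]
grip_width: 0.191
grip_force: 25.0
```

```bash
cat > cups.py <<'E'
from h import *
P={n:get_image(n) for n in("wrist","side","scene")}
s=sense();print(s['t'],s['ee_pos'],s['eef_rot'])
rim=cyl(.053,.065,.0651)[:32]
for k in('cup_white','cup_blue','cup_orange'):
    D={n:regions_of(P[n],k) for n in P}
    for n in P: print(k,n,[(round(r['score'],2),np.round(r['xy']).tolist(),int(r['region'].sum())) for r in D[n][:2]])
    for ns in(('wrist',),('wrist','side')):
        if all(D[n] for n in ns):
            v,f=fit([(P[n],D[n][0]['region']) for n in ns],'cup',[.5,onplane(P[ns[0]],D[ns[0]][0]['xy'],.06)[1],.018,0],z=len(ns)>1)
            print('  ',ns,np.round(v[:3],4),round(f,3))
cv2.imwrite("pics/w7.png",P['wrist']['frame'][:,:,::-1])
E
python3 cups.py
```

```text
17.35 [ 0.51911029 -0.20304787  0.33994045] [ 1.79996990e+02  2.03561772e-02 -9.94892106e-02]
cup_white wrist [(0.84, [191.0, 196.0], 1280)]
cup_white side [(0.77, [341.0, 214.0], 236), (0.65, [190.0, 298.0], 388)]
cup_white scene [(0.46, [309.0, 240.0], 67)]
   ('wrist',) [ 0.4925 -0.0704  0.018 ] 0.09
   ('wrist', 'side') [ 0.4917 -0.0692  0.0161] 0.351
cup_blue wrist [(0.79, [140.0, 197.0], 1535)]
cup_blue side [(0.86, [318.0, 221.0], 307)]
cup_blue scene []
   ('wrist',) [0.4965 0.0057 0.018 ] 0.054
   ('wrist', 'side') [0.4966 0.0058 0.0177] 0.288
cup_orange wrist [(0.82, [230.0, 187.0], 1212)]
cup_orange side [(0.66, [355.0, 203.0], 264), (0.39, [206.0, 269.0], 392)]
cup_orange scene [(0.61, [410.0, 258.0], 338), (0.42, [331.0, 252.0], 128)]
   ('wrist',) [ 0.5068 -0.1338  0.018 ] 0.049
   ('wrist', 'side') [ 0.5067 -0.1337  0.0164] 0.298
```

View pics/w7.png

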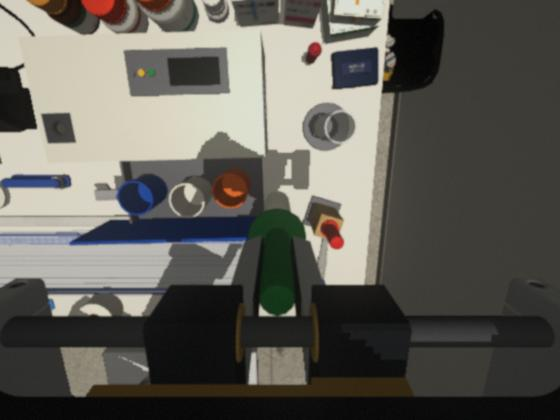

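The view shows blue (135,195), white (188,197) and orange (230,189) standing in the open drawer, with the brush held at centre. White is first.

Request:
send_rows(
  commands=[
    {"fingers":0,"dx":-0.7,"dy":-4,"dz":0,"turn":0},
    {"fingers":0,"dx":-0.9,"dy":-5,"dz":0,"turn":0},
    {"fingers":0,"dx":-1.0,"dy":-4.3,"dz":0,"turn":0},
    {"fingers":0,"dx":0,"dy":0,"dz":2,"turn":0},
    {"fingers":0,"dx":0,"dy":0,"dz":3,"turn":0},
  ],
)

```text
t: 18.42
ee_pos: [0.4931, -0.0686, 0.2912]
eef_rot: [179.9, -0.2, 0.0]
contact_force: [0.4, 0.8, -0.8]
grip_width: 0.188
grip_force: 25.0
```

Request:
send_rows(
  commands=[
    {"fingers":0,"dx":0,"dy":0,"dz":2.5,"turn":0},
    {"fingers":0,"dx":0,"dy":0,"dz":0,"turn":0},
    {"fingers":0,"dx":0,"dy":0,"dz":0,"turn":0},
  ],
)

```text
t: 18.8
ee_pos: [0.4932, -0.0694, 0.2665]
eef_rot: [180.0, -0.1, -0.1]
contact_force: [-0.3, -0.3, -0.5]
grip_width: 0.19
grip_force: 25.0
```

```bash
python3 cups.py
```

```text
18.95 [ 0.49331719 -0.06944501  0.26673545] [ 1.79955476e+02 -1.40746544e-01 -7.51369047e-02]
cup_white wrist [(0.86, [280.0, 184.0], 1119), (0.44, [255.0, 206.0], 12816)]
cup_white side [(0.79, [341.0, 218.0], 212), (0.7, [358.0, 203.0], 276)]
cup_white scene [(0.53, [309.0, 242.0], 103), (0.5, [365.0, 295.0], 507)]
   ('wrist',) [ 0.4931 -0.07    0.018 ] 0.359
   ('wrist', 'side') [ 0.4924 -0.0699  0.0151] 0.504
cup_blue wrist [(0.58, [219.0, 189.0], 1826)]
cup_blue side [(0.56, [317.0, 225.0], 286), (0.35, [159.0, 293.0], 131)]
cup_blue scene [(0.51, [289.0, 230.0], 64)]
   ('wrist',) [0.496  0.0058 0.018 ] 0.046
   ('wrist', 'side') [0.4963 0.006  0.0171] 0.299
cup_orange wrist [(0.7, [329.0, 179.0], 1719), (0.16, [217.0, 190.0], 1745)]
cup_orange side [(0.52, [355.0, 201.0], 284)]
cup_orange scene [(0.52, [332.0, 249.0], 137)]
   ('wrist',) [ 0.5074 -0.1336  0.018 ] 0.076
   ('wrist', 'side') [ 0.5066 -0.1348  0.0157] 0.294
```

Consistent, so down into white. TCP should come to about 0.186 at the bottom.

Request:
send_rows(
  commands=[
    {"fingers":0,"dx":0,"dy":0,"dz":2.5,"turn":0},
    {"fingers":0,"dx":0,"dy":0,"dz":2,"turn":0},
    {"fingers":0,"dx":0,"dy":0,"dz":2,"turn":0},
    {"fingers":0,"dx":0,"dy":0,"dz":1.3,"turn":0},
    {"fingers":0,"dx":0,"dy":0,"dz":0,"turn":0},
  ],
)

```text
t: 20.02
ee_pos: [0.4923, -0.0691, 0.1869]
eef_rot: [-180.0, 0.1, -0.1]
contact_force: [-0.9, -0.2, -0.4]
grip_width: 0.187
grip_force: 25.0
```

Request:
send_rows(
  commands=[
    {"fingers":0,"dx":0,"dy":0,"dz":0.2,"turn":0},
    {"fingers":0,"dx":0,"dy":0,"dz":0,"turn":0},
  ],
)

```text
t: 20.27
ee_pos: [0.4928, -0.0693, 0.1859]
eef_rot: [180.0, -0.0, -0.1]
contact_force: [-0.0, -0.3, -1.0]
grip_width: 0.187
grip_force: 25.0
```

Request:
send_rows(
  commands=[
    {"fingers":0,"dx":0,"dy":0,"dz":0.2,"turn":0},
    {"fingers":0,"dx":0,"dy":0,"dz":0,"turn":0},
    {"fingers":0,"dx":0,"dy":0,"dz":0,"turn":0},
  ],
)

```text
t: 20.65
ee_pos: [0.4932, -0.0693, 0.1853]
eef_rot: [180.0, -0.1, -0.1]
contact_force: [-0.3, -0.0, 6.5]
grip_width: 0.187
grip_force: 25.0
```

Request:
send_rows(
  commands=[
    {"fingers":0,"dx":0,"dy":0,"dz":0.2,"turn":0},
    {"fingers":0,"dx":0,"dy":0,"dz":0,"turn":0},
    {"fingers":0,"dx":0,"dy":0,"dz":0,"turn":0},
  ],
)

```text
t: 21.02
ee_pos: [0.4944, -0.0694, 0.1851]
eef_rot: [179.9, -0.3, -0.1]
contact_force: [-1.9, 1.0, 15.6]
grip_width: 0.189
grip_force: 25.0
```

Request:
send_rows(
  commands=[
    {"fingers":0,"dx":0,"dy":0,"dz":-2.4,"turn":0},
    {"fingers":0,"dx":0,"dy":0,"dz":-2.4,"turn":0},
    {"fingers":0,"dx":0,"dy":0,"dz":0,"turn":0},
    {"fingers":0,"dx":0,"dy":0,"dz":0,"turn":0},
  ],
)

```text
t: 21.52
ee_pos: [0.492, -0.0691, 0.2287]
eef_rot: [-180.0, 0.1, -0.1]
contact_force: [0.2, -0.1, -0.8]
grip_width: 0.186
grip_force: 25.0
```

Request:
send_rows(
  commands=[
    {"fingers":0,"dx":0,"dy":0,"dz":2,"turn":0},
    {"fingers":0,"dx":0,"dy":0,"dz":2,"turn":0},
    {"fingers":0,"dx":0,"dy":0,"dz":0.7,"turn":0},
    {"fingers":0,"dx":0,"dy":0,"dz":0,"turn":0},
    {"fingers":0,"dx":0,"dy":0,"dz":0,"turn":0},
  ],
)

```text
t: 22.15
ee_pos: [0.4936, -0.069, 0.1842]
eef_rot: [-180.0, -0.2, -0.1]
contact_force: [-0.9, 0.9, 13.4]
grip_width: 0.189
grip_force: 25.0
```

Request:
send_rows(
  commands=[
    {"fingers":0,"dx":0,"dy":0,"dz":-2.4,"turn":0},
    {"fingers":0,"dx":0,"dy":0,"dz":-3,"turn":0},
    {"fingers":0,"dx":0,"dy":0,"dz":-3,"turn":0},
    {"fingers":0,"dx":0,"dy":0,"dz":0,"turn":0},
    {"fingers":0,"dx":0,"dy":0,"dz":0,"turn":0},
  ],
)

```text
t: 22.78
ee_pos: [0.4916, -0.0689, 0.2647]
eef_rot: [-180.0, 0.2, -0.1]
contact_force: [0.2, 0.2, -1.3]
grip_width: 0.188
grip_force: 25.0
```

```bash
python3 cups.py
```

```text
22.925 [ 0.49167698 -0.06895595  0.26476107] [-1.79952986e+02  1.79591362e-01 -7.01070967e-02]
cup_white wrist [(0.77, [282.0, 186.0], 1158)]
cup_white side [(0.64, [341.0, 215.0], 217)]
cup_white scene [(0.42, [309.0, 238.0], 94)]
   ('wrist',) [ 0.494  -0.0704  0.018 ] 0.343
   ('wrist', 'side') [ 0.493  -0.0712  0.0152] 0.492
cup_blue wrist [(0.64, [462.0, 235.0], 966), (0.6, [217.0, 190.0], 1726)]
cup_blue side [(0.73, [333.0, 236.0], 2687), (0.54, [313.0, 223.0], 290)]
cup_blue scene [(0.61, [288.0, 231.0], 114), (0.37, [216.0, 221.0], 137)]
   ('wrist',) [ 0.5   -0.314  0.018] 1.0
   ('wrist', 'side') [ 0.5   -0.314  0.018] 1.0
cup_orange wrist [(0.68, [258.0, 206.0], 12733), (0.65, [328.0, 178.0], 1761)]
cup_orange side [(0.5, [356.0, 202.0], 264)]
cup_orange scene [(0.65, [330.0, 248.0], 166)]
   ('wrist',) [ 0.5321 -0.0386  0.018 ] 0.889
   ('wrist', 'side') [ 0.5368 -0.0371  0.2223] 0.827
```

Request:
send_rows(
  commands=[
    {"fingers":0,"dx":0.2,"dy":-3.5,"dz":-1,"turn":0},
    {"fingers":0,"dx":0.2,"dy":-4,"dz":1,"turn":0},
    {"fingers":0,"dx":0,"dy":0,"dz":0,"turn":0},
    {"fingers":0,"dx":0,"dy":0,"dz":2.5,"turn":0},
    {"fingers":0,"dx":0,"dy":0,"dz":2.5,"turn":0},
  ],
)

```text
t: 24.0
ee_pos: [0.497, 0.005, 0.2163]
eef_rot: [179.9, -0.1, -0.1]
contact_force: [-0.4, 0.4, 0.2]
grip_width: 0.191
grip_force: 25.0
```

Request:
send_rows(
  commands=[
    {"fingers":0,"dx":0,"dy":0,"dz":1.5,"turn":0},
    {"fingers":0,"dx":0,"dy":0,"dz":1.3,"turn":0},
    {"fingers":0,"dx":0,"dy":0,"dz":0.2,"turn":0},
    {"fingers":0,"dx":0,"dy":0,"dz":0,"turn":0},
    {"fingers":0,"dx":0,"dy":0,"dz":0,"turn":0},
  ],
)

```text
t: 24.62
ee_pos: [0.4972, 0.0057, 0.1872]
eef_rot: [180.0, -0.1, -0.1]
contact_force: [-0.1, 0.3, -0.6]
grip_width: 0.189
grip_force: 25.0
```

Request:
send_rows(
  commands=[
    {"fingers":0,"dx":0,"dy":0,"dz":0.3,"turn":0},
    {"fingers":0,"dx":0,"dy":0,"dz":0.3,"turn":0},
    {"fingers":0,"dx":0,"dy":0,"dz":0,"turn":0},
    {"fingers":0,"dx":0,"dy":0,"dz":0,"turn":0},
  ],
)

```text
t: 25.12
ee_pos: [0.4988, 0.0058, 0.1841]
eef_rot: [180.0, -0.4, -0.1]
contact_force: [-0.5, 1.2, 15.9]
grip_width: 0.186
grip_force: 25.0
```

Bottom reached (15.9 N). Up past half, down again, then out.

Request:
send_rows(
  commands=[
    {"fingers":0,"dx":0,"dy":0,"dz":-2.4,"turn":0},
    {"fingers":0,"dx":0,"dy":0,"dz":-2.4,"turn":0},
    {"fingers":0,"dx":0,"dy":0,"dz":0,"turn":0},
    {"fingers":0,"dx":0,"dy":0,"dz":0,"turn":0},
  ],
)

```text
t: 25.62
ee_pos: [0.4961, 0.0059, 0.2276]
eef_rot: [-180.0, 0.1, -0.1]
contact_force: [-0.7, -0.3, -2.5]
grip_width: 0.189
grip_force: 25.0
```

Request:
send_rows(
  commands=[
    {"fingers":0,"dx":0,"dy":0,"dz":2,"turn":0},
    {"fingers":0,"dx":0,"dy":0,"dz":2,"turn":0},
    {"fingers":0,"dx":0,"dy":0,"dz":0.8,"turn":0},
    {"fingers":0,"dx":0,"dy":0,"dz":0,"turn":0},
    {"fingers":0,"dx":0,"dy":0,"dz":0,"turn":0},
  ],
)

```text
t: 26.25
ee_pos: [0.4986, 0.0059, 0.1825]
eef_rot: [-180.0, -0.3, -0.1]
contact_force: [0.3, 0.2, 13.5]
grip_width: 0.189
grip_force: 25.0
```

Request:
send_rows(
  commands=[
    {"fingers":0,"dx":0,"dy":0,"dz":-2.4,"turn":0},
    {"fingers":0,"dx":0,"dy":0,"dz":-3,"turn":0},
    {"fingers":0,"dx":0,"dy":0,"dz":-3,"turn":0},
    {"fingers":0,"dx":0,"dy":0,"dz":-1,"turn":0},
    {"fingers":0,"dx":0,"dy":0,"dz":0,"turn":0},
  ],
)

```text
t: 26.88
ee_pos: [0.4964, 0.0058, 0.2738]
eef_rot: [180.0, 0.0, -0.1]
contact_force: [0.2, 0.2, -1.6]
grip_width: 0.188
grip_force: 25.0
```

Request:
send_rows(
  commands=[
    {"fingers":0,"dx":0.2,"dy":4.5,"dz":0,"turn":0},
    {"fingers":0,"dx":0.3,"dy":5,"dz":0,"turn":0},
    {"fingers":0,"dx":0.4,"dy":4.4,"dz":0,"turn":0},
    {"fingers":0,"dx":0,"dy":0,"dz":0,"turn":0},
    {"fingers":0,"dx":0,"dy":0,"dz":0,"turn":0},
  ],
)

```text
t: 27.5
ee_pos: [0.5047, -0.1326, 0.2729]
eef_rot: [-179.9, 0.2, -0.1]
contact_force: [0.6, -1.1, -1.5]
grip_width: 0.184
grip_force: 25.0
```

```bash
sed -i "s/D={n:regions_of(P\[n\],k) for n in P}/D={n:[r for r in regions_of(P[n],k) if r['region'].sum()<2300 and (n!='wrist' or 150<r['xy'][1]<220)] for n in P}/" cups.py; python3 cups.py
```

```text
27.65 [ 0.50511565 -0.13199355  0.2739963 ] [-1.79959084e+02  5.31269091e-02  8.45472149e-03]
cup_white wrist [(0.92, [232.0, 198.0], 1670)]
cup_white side [(0.62, [340.0, 215.0], 214), (0.24, [162.0, 314.0], 424)]
cup_white scene [(0.28, [221.0, 223.0], 153)]
   ('wrist',) [ 0.4918 -0.069   0.018 ] 0.07
   ('wrist', 'side') [ 0.4918 -0.0692  0.0149] 0.354
cup_blue wrist [(0.85, [173.0, 197.0], 1928)]
cup_blue side [(0.76, [316.0, 223.0], 291), (0.41, [370.0, 166.0], 54)]
cup_blue scene [(0.5, [309.0, 238.0], 76)]
   ('wrist',) [0.4948 0.0054 0.018 ] 0.071
   ('wrist', 'side') [0.495  0.0053 0.017 ] 0.307
cup_orange wrist [(0.64, [276.0, 186.0], 1331)]
cup_orange side [(0.68, [357.0, 205.0], 307)]
cup_orange scene [(0.47, [329.0, 250.0], 159)]
   ('wrist',) [ 0.5068 -0.1337  0.018 ] 0.208
   ('wrist', 'side') [ 0.5067 -0.134   0.0172] 0.344
```

Request:
send_rows(
  commands=[
    {"fingers":0,"dx":0.15,"dy":0.15,"dz":2,"turn":0},
    {"fingers":0,"dx":0,"dy":0,"dz":2.5,"turn":0},
    {"fingers":0,"dx":0,"dy":0,"dz":2,"turn":0},
    {"fingers":0,"dx":0,"dy":0,"dz":1.5,"turn":0},
    {"fingers":0,"dx":0,"dy":0,"dz":0.8,"turn":0},
  ],
)

```text
t: 28.72
ee_pos: [0.507, -0.1348, 0.1859]
eef_rot: [-180.0, 0.0, -0.1]
contact_force: [-0.2, -0.0, -0.5]
grip_width: 0.192
grip_force: 25.0
```

Request:
send_rows(
  commands=[
    {"fingers":0,"dx":0,"dy":0,"dz":0.3,"turn":0},
    {"fingers":0,"dx":0,"dy":0,"dz":0.3,"turn":0},
    {"fingers":0,"dx":0,"dy":0,"dz":0,"turn":0},
    {"fingers":0,"dx":0,"dy":0,"dz":0,"turn":0},
  ],
)

```text
t: 29.22
ee_pos: [0.5075, -0.1348, 0.1826]
eef_rot: [180.0, -0.1, -0.1]
contact_force: [-1.8, 1.1, 6.5]
grip_width: 0.187
grip_force: 25.0
```

Request:
send_rows(
  commands=[
    {"fingers":0,"dx":0,"dy":0,"dz":0.2,"turn":0},
    {"fingers":0,"dx":0,"dy":0,"dz":0,"turn":0},
    {"fingers":0,"dx":0,"dy":0,"dz":-2.4,"turn":0},
    {"fingers":0,"dx":0,"dy":0,"dz":-2.4,"turn":0},
    {"fingers":0,"dx":0,"dy":0,"dz":0,"turn":0},
  ],
)

```text
t: 29.85
ee_pos: [0.5084, -0.1353, 0.2287]
eef_rot: [179.9, -0.3, -0.1]
contact_force: [0.1, -0.1, -0.8]
grip_width: 0.187
grip_force: 25.0
```

Request:
send_rows(
  commands=[
    {"fingers":0,"dx":0,"dy":0,"dz":2,"turn":0},
    {"fingers":0,"dx":0,"dy":0,"dz":2,"turn":0},
    {"fingers":0,"dx":0,"dy":0,"dz":0.8,"turn":0},
    {"fingers":0,"dx":0,"dy":0,"dz":0,"turn":0},
    {"fingers":0,"dx":0,"dy":0,"dz":0,"turn":0},
  ],
)

```text
t: 30.48
ee_pos: [0.5091, -0.1346, 0.1809]
eef_rot: [180.0, -0.3, -0.1]
contact_force: [1.2, 1.5, 13.5]
grip_width: 0.187
grip_force: 25.0
```

Request:
send_rows(
  commands=[
    {"fingers":0,"dx":0,"dy":0,"dz":-2.4,"turn":0},
    {"fingers":0,"dx":0,"dy":0,"dz":-3,"turn":0},
    {"fingers":0,"dx":0,"dy":0,"dz":-3,"turn":0},
    {"fingers":0,"dx":0,"dy":0,"dz":-4,"turn":0},
    {"fingers":0,"dx":0,"dy":0,"dz":-4,"turn":0},
  ],
)

```text
t: 31.1
ee_pos: [0.5065, -0.1346, 0.3426]
eef_rot: [-180.0, 0.1, -0.1]
contact_force: [0.9, -0.2, -1.5]
grip_width: 0.188
grip_force: 25.0
```

Request:
send_rows(
  commands=[
    {"fingers":0,"dx":2.5,"dy":4,"dz":0,"turn":0},
    {"fingers":0,"dx":3,"dy":5,"dz":0,"turn":0},
    {"fingers":0,"dx":3.5,"dy":5,"dz":0,"turn":0},
    {"fingers":0,"dx":0,"dy":0.8,"dz":0,"turn":0},
    {"fingers":0,"dx":0,"dy":0,"dz":0,"turn":0},
  ],
)

```text
t: 31.72
ee_pos: [0.5963, -0.2829, 0.3409]
eef_rot: [-179.9, 0.2, -0.1]
contact_force: [0.2, 0.4, 0.1]
grip_width: 0.189
grip_force: 25.0
```

```bash
python3 - <<'E'
from h import *
P={n:get_image(n) for n in("scene","wrist")}
s=sense();print(s['t'],s['ee_pos'],s['eef_rot'])
for k in('brush_stand','brush'):
    D={n:regions_of(P[n],k) for n in P}
    for n in P:print(k,n,[(round(r['score'],2),np.round(r['xy']).tolist(),int(r['region'].sum())) for r in D[n][:2]])
    v0=[.5973,-.2825,0,0] if k!='brush' else [*s['ee_pos'][:2],s['ee_pos'][2]-.16,0]
    for ns in(('scene',),('wrist',)): print(ns,fit([(P[n],D[n][0]['region']) for n in ns if D[n]],k,v0,z=False))
E
```

```text
31.825 [ 0.59612417 -0.28156466  0.3425853 ] [-1.79948665e+02  2.62730907e-02 -3.67877151e-02]
brush_stand scene [(0.93, [390.0, 263.0], 702)]
brush_stand wrist [(0.66, [276.0, 176.0], 1697)]
('scene',) (array([ 0.60245344, -0.28087633,  0.        ,  0.        ]), np.float64(0.08218978102189778))
('wrist',) (array([ 0.59665881, -0.28259166,  0.        ,  0.        ]), np.float64(0.04476208388188829))
brush scene [(0.71, [398.0, 190.0], 341)]
brush wrist [(0.87, [275.0, 259.0], 3594)]
('scene',) (array([ 0.59422328, -0.28032319,  0.1825853 ,  0.        ]), np.float64(0.41087207068766807))
('wrist',) (array([ 0.59602378, -0.28218879,  0.1825853 ,  0.        ]), np.float64(0.2837430786267996))
```

Request:
send_rows(
  commands=[
    {"fingers":0,"dx":0.1,"dy":0,"dz":4,"turn":0},
    {"fingers":0,"dx":0,"dy":0,"dz":2,"turn":0},
    {"fingers":0,"dx":0,"dy":0,"dz":1.5,"turn":0},
    {"fingers":0,"dx":0,"dy":0,"dz":2,"turn":0},
    {"fingers":0,"dx":0,"dy":0,"dz":2,"turn":0},
  ],
)

```text
t: 32.65
ee_pos: [0.6122, -0.2823, 0.2487]
eef_rot: [179.4, -2.7, -0.0]
contact_force: [16.0, 12.9, 89.7]
grip_width: 0.187
grip_force: 71.3
```

Request:
send_rows(
  commands=[
    {"fingers":0,"dx":0,"dy":0,"dz":2,"turn":0},
    {"fingers":0,"dx":0,"dy":0,"dz":2,"turn":0},
    {"fingers":0,"dx":0,"dy":0,"dz":1.4,"turn":0},
    {"fingers":0,"dx":0,"dy":0,"dz":0,"turn":0},
    {"fingers":0,"dx":0,"dy":0,"dz":0,"turn":0},
  ],
)

```text
t: 33.28
ee_pos: [0.5991, -0.2824, 0.1754]
eef_rot: [179.9, -0.2, 0.0]
contact_force: [3.5, -0.1, 1.1]
grip_width: 0.185
grip_force: 25.0
```

```bash
python3 - <<'E'
from h import *
P={n:get_image(n) for n in("scene","wrist")}
s=sense();print(s['t'],s['ee_pos'],s['contact_force'])
cv2.imwrite("pics/w8.png",np.hstack([cv2.resize(P['scene']['frame'][170:310,330:470],(420,420)),cv2.resize(P['wrist']['frame'][80:360,140:420],(380,420))])[:,:,::-1])
E
```

```text
33.375 [ 0.59773189 -0.28246666  0.17266655] [3.13920126 0.1729272  1.21120825]
```

View pics/w8.png

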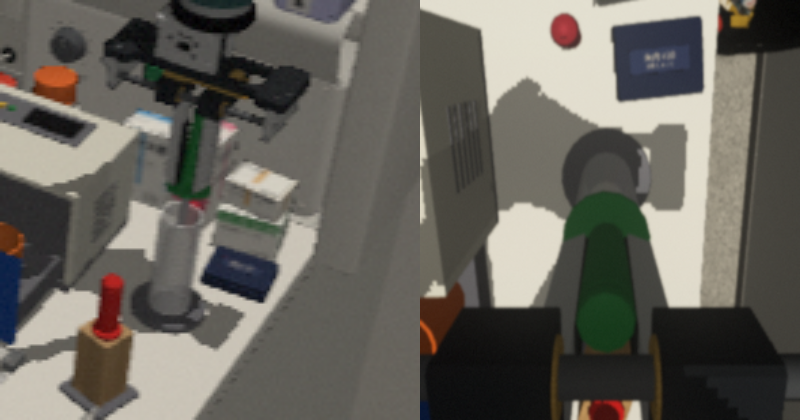

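The brush is in its tube with the guard about 1 cm above the rim (scene crop 185,195). I'll lower it gently until it seats.

Request:
send_rows(
  commands=[
    {"fingers":0,"dx":0,"dy":0,"dz":0.4,"turn":0},
    {"fingers":0,"dx":0,"dy":0,"dz":0.3,"turn":0},
    {"fingers":0,"dx":0,"dy":0,"dz":0,"turn":0},
  ],
)

```text
t: 33.75
ee_pos: [0.5968, -0.2828, 0.1646]
eef_rot: [-179.9, 0.2, -0.1]
contact_force: [2.2, -0.5, -2.6]
grip_width: 0.185
grip_force: 25.0
```

Request:
send_rows(
  commands=[
    {"fingers":0,"dx":0,"dy":0,"dz":0.3,"turn":0},
    {"fingers":0,"dx":0,"dy":0,"dz":0,"turn":0},
    {"fingers":0,"dx":0,"dy":0,"dz":0,"turn":0},
  ],
)

```text
t: 34.12
ee_pos: [0.5973, -0.2826, 0.1629]
eef_rot: [-180.0, 0.1, -0.1]
contact_force: [2.2, 0.9, -2.3]
grip_width: 0.181
grip_force: 25.0
```

Request:
send_rows(
  commands=[
    {"fingers":0,"dx":0,"dy":0,"dz":0.4,"turn":0},
    {"fingers":0,"dx":0,"dy":0,"dz":0,"turn":0},
    {"fingers":0,"dx":0,"dy":0,"dz":0,"turn":0},
  ],
)

```text
t: 34.5
ee_pos: [0.5975, -0.2827, 0.1592]
eef_rot: [-180.0, 0.0, -0.1]
contact_force: [2.2, -0.7, -1.9]
grip_width: 0.186
grip_force: 25.0
```

```bash
python3 - <<'E'
from h import *
P={n:get_image(n) for n in("scene","wrist")}
s=sense();print(s['t'],s['ee_pos'],s['contact_force'])
f=P['scene']['frame'].astype(int);g=(f[...,1]>f[...,0]+25)&(f[...,1]>f[...,2]+20);g[:,:360]=0;g[:200]=0;g[:,420:]=0
y,x=np.nonzero(g);print('green rows',y.min(),y.max(),x.min(),x.max())
for z in(.01,.015,.02,.025): print(z,proj(P['scene'],[[.5973,-.2825,z+.112],[.5973-.02,-.2825-.013,z+.11]]).round(1).tolist())
M['brush']=[cyl(.044,.11,.114),cyl(.018,.114,.13)]
for n in P:
    r=regions_of(P[n],'brush')[0];yy,xx=np.nonzero(r['region']);print(n,r['score'],yy.min(),yy.max(),xx.min(),xx.max())
    for z in(.01,.02,.03):
        y,x=np.nonzero(mask(P[n],'brush',[.5973,-.2825,z,0],1));print(z,y.min(),y.max(),x.min(),x.max())
E
```

```text
34.6 [ 0.59759343 -0.28271124  0.15930205] [ 1.59437596  0.20127568 -2.34996813]
green rows 214 245 386 419
0.01 [[389.6, 240.9], [390.7, 246.5]]
0.015 [[389.8, 239.5], [390.9, 245.1]]
0.02 [[390.1, 238.2], [391.2, 243.7]]
0.025 [[390.3, 236.8], [391.4, 242.3]]
scene 0.46 214 243 385 397
0.01 234 246 382 397
0.02 231 243 382 398
0.03 228 241 383 398
wrist 0.91 207 314 244 308
0.01 211 270 245 307
0.02 215 277 244 309
0.03 219 284 242 310
```

Request:
send_rows(
  commands=[
    {"fingers":0,"dx":0,"dy":0,"dz":0.3,"turn":0},
    {"fingers":0,"dx":0,"dy":0,"dz":0,"turn":0},
    {"fingers":0,"dx":0,"dy":0,"dz":0,"turn":0},
  ],
)

```text
t: 35.08
ee_pos: [0.5977, -0.2829, 0.1563]
eef_rot: [180.0, 0.0, -0.1]
contact_force: [0.5, -0.7, -1.3]
grip_width: 0.18
grip_force: 25.0
```

Request:
send_rows(
  commands=[
    {"fingers":4,"dx":0,"dy":0,"dz":0,"turn":0},
    {"fingers":4,"dx":0,"dy":0,"dz":0,"turn":0},
    {"fingers":4,"dx":0,"dy":0,"dz":0,"turn":0},
    {"fingers":4,"dx":0,"dy":0,"dz":-2,"turn":0},
    {"fingers":4,"dx":0,"dy":0,"dz":-4,"turn":0},
  ],
)

```text
t: 35.7
ee_pos: [0.5965, -0.2822, 0.2151]
eef_rot: [-179.9, 0.3, -0.1]
contact_force: [0.4, -0.6, 0.3]
grip_width: 0.427
grip_force: 0.0
```

Request:
send_rows(
  commands=[
    {"fingers":4,"dx":0,"dy":0,"dz":-5,"turn":0},
    {"fingers":4,"dx":0,"dy":0,"dz":-3,"turn":0},
    {"fingers":4,"dx":-2,"dy":0,"dz":0,"turn":0},
    {"fingers":4,"dx":0,"dy":0,"dz":0,"turn":0},
    {"fingers":4,"dx":0,"dy":0,"dz":0,"turn":0},
  ],
)

```text
t: 36.33
ee_pos: [0.5779, -0.2827, 0.296]
eef_rot: [-180.0, 0.0, -0.1]
contact_force: [-0.8, -0.4, 0.2]
grip_width: 0.423
grip_force: 0.0
```

```bash
python3 - <<'E'
from h import *
P={n:get_image(n) for n in("scene","wrist")}
s=sense();print(s['t'],s['ee_pos'],s['contact_force'])
M['brush']=[cyl(.044,.11,.114),cyl(.018,.114,.198)]
D={n:regions_of(P[n],'brush') for n in P}
for n in P: print(n,[(r['score'],r['xy']) for r in D[n]][:2])
print(fit([(P[n],D[n][0]['region']) for n in P],'brush',[.597,-.283,.01,0]))
cv2.imwrite("pics/w9.png",np.hstack([cv2.resize(P['scene']['frame'][170:310,330:470],(420,420)),cv2.resize(P['wrist']['frame'][80:360,140:420],(380,420))])[:,:,::-1])
E
```

```text
36.425 [ 0.57808249 -0.28269383  0.29570858] [-0.43740248  0.33169856  0.26314403]
scene [(0.76, [394.5, 232.8])]
wrist [(0.74, [275.5, 175.0]), (0.43, [276.2, 158.4])]
(array([ 0.60338862, -0.28273629,  0.01030407,  0.        ]), np.float64(0.08621377983181638))
```

View pics/w9.png

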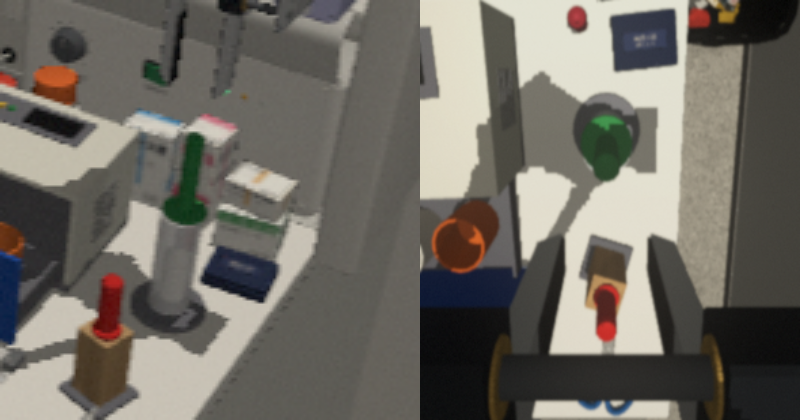

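The brush stands seated with its guard on the rim (z fit 0.0103), and the pin is in place. On to the lids.

Request:
send_rows(
  commands=[
    {"fingers":4,"dx":-1,"dy":-4,"dz":0,"turn":0},
    {"fingers":4,"dx":-1,"dy":-5,"dz":0,"turn":0},
    {"fingers":4,"dx":-1,"dy":-5.5,"dz":0,"turn":0},
    {"fingers":4,"dx":-1,"dy":-5.5,"dz":0,"turn":0},
    {"fingers":4,"dx":-1,"dy":-5.5,"dz":0,"turn":0},
  ],
)

```text
t: 37.15
ee_pos: [0.5279, -0.026, 0.2963]
eef_rot: [-180.0, -0.0, -0.1]
contact_force: [0.7, 0.4, 0.8]
grip_width: 0.422
grip_force: 0.0
```

Request:
send_rows(
  commands=[
    {"fingers":4,"dx":-1,"dy":-5.5,"dz":0,"turn":0},
    {"fingers":4,"dx":-1,"dy":-5.5,"dz":0,"turn":0},
    {"fingers":4,"dx":-1,"dy":-5.5,"dz":0,"turn":0},
    {"fingers":4,"dx":0,"dy":-5.5,"dz":0,"turn":0},
    {"fingers":4,"dx":0,"dy":-5.5,"dz":0,"turn":0},
  ],
)

```text
t: 37.78
ee_pos: [0.4983, 0.2493, 0.2964]
eef_rot: [180.0, -0.0, -0.0]
contact_force: [0.3, -0.6, -0.3]
grip_width: 0.426
grip_force: 0.0
```

Request:
send_rows(
  commands=[
    {"fingers":4,"dx":0,"dy":-5,"dz":0,"turn":0},
    {"fingers":4,"dx":0,"dy":-2,"dz":0,"turn":0},
    {"fingers":4,"dx":0,"dy":0,"dz":0,"turn":0},
    {"fingers":4,"dx":0,"dy":0,"dz":0,"turn":0},
  ],
)

```text
t: 38.28
ee_pos: [0.4987, 0.3159, 0.2964]
eef_rot: [179.9, 0.0, -0.1]
contact_force: [-0.7, -0.7, 0.1]
grip_width: 0.424
grip_force: 0.0
```

```bash
cat > lids.py <<'E'
from h import *
P={n:get_image(n) for n in("wrist","side")}
s=sense();print(s['t'],s['ee_pos'],s['eef_rot'])
D={n:regions_of(P[n],'lid_0') for n in P}
for n in P: print(n,[(round(r['score'],2),np.round(r['xy']).tolist(),int(r['region'].sum())) for r in D[n][:5]])
for n in P:
    for r in D[n][:4]:
        v,f=fit([(P[n],r['region'])],'lid',[*onplane(P[n],r['xy'],.01)[:2],0,0],z=False);print(n,np.round(v[:2],4),round(f,3))
cv2.imwrite("pics/l%d.png"%(s['t']*10),P['wrist']['frame'][:,:,::-1])
print([onplane(P['side'],u,0).round(3).tolist() for u in((135,288),(240,245))])
E
python3 lids.py; ls pics
```

```text
38.375 [0.4987519  0.31568713 0.29663232] [ 1.79956884e+02 -9.37243014e-03 -1.79460701e-01]
wrist [(0.92, [293.0, 186.0], 955), (0.87, [207.0, 184.0], 990), (0.68, [250.0, 177.0], 1013)]
side [(0.89, [216.0, 294.0], 358), (0.89, [189.0, 299.0], 366), (0.67, [165.0, 312.0], 411), (0.67, [314.0, 203.0], 9712)]
wrist [0.4863 0.2913] 0.077
wrist [0.4947 0.4201] 0.062
wrist [0.501  0.3556] 0.05
side [0.4851 0.2898] 0.103
side [0.5009 0.3534] 0.119
side [0.4943 0.4196] 0.09
side [0.6128 0.0693] 0.971
[[0.606, 0.451, 0.0], [0.6, 0.174, 0.0]]
a.png
l383.png
s0.png
s1.png
w1.png
w2.png
w3.png
w4.png
w5.png
w6.png
w7.png
w8.png
w9.png
```

Request:
send_rows(
  commands=[
    {"fingers":4,"dx":-1.2,"dy":2.4,"dz":4,"turn":0},
    {"fingers":4,"dx":0,"dy":0,"dz":5,"turn":0},
    {"fingers":4,"dx":0,"dy":0,"dz":5,"turn":0},
    {"fingers":4,"dx":0,"dy":0,"dz":4,"turn":0},
    {"fingers":4,"dx":0,"dy":0,"dz":0,"turn":0},
  ],
  grip_force=12,
)

```text
t: 39.1
ee_pos: [0.4844, 0.2915, 0.1139]
eef_rot: [179.8, 0.4, -0.1]
contact_force: [0.0, 0.5, 0.8]
grip_width: 0.424
grip_force: 0.0
```

```bash
python3 lids.py
```

```text
39.2 [0.4874472  0.29321205 0.11758581] [-1.79971139e+02 -8.68663187e-02 -1.09666266e-01]
wrist [(0.95, [207.0, 196.0], 2836), (0.89, [277.0, 209.0], 2636), (0.59, [135.0, 203.0], 2839)]
side [(0.78, [163.0, 315.0], 435), (0.69, [216.0, 292.0], 366), (0.62, [189.0, 300.0], 377)]
wrist [0.5015 0.3554] 0.043
wrist [0.4862 0.2909] 0.058
wrist [0.4949 0.4202] 0.039
side [0.495  0.4195] 0.058
side [0.4839 0.2904] 0.088
side [0.4998 0.3549] 0.095
[[0.606, 0.451, 0.0], [0.6, 0.174, 0.0]]
```

Request:
send_rows(
  commands=[
    {"fingers":4,"dx":0,"dy":0,"dz":4,"turn":0},
    {"fingers":4,"dx":0,"dy":0,"dz":2.8,"turn":0},
    {"fingers":4,"dx":0,"dy":0,"dz":1,"turn":0},
    {"fingers":4,"dx":0,"dy":0,"dz":0,"turn":0},
    {"fingers":4,"dx":0,"dy":0,"dz":0,"turn":0},
  ],
)

```text
t: 39.92
ee_pos: [0.4877, 0.2939, 0.04]
eef_rot: [-179.9, -0.2, -0.1]
contact_force: [-0.1, 0.3, -0.2]
grip_width: 0.424
grip_force: 0.0
```

Request:
send_rows(
  commands=[
    {"fingers":0,"dx":0,"dy":0,"dz":0,"turn":0},
    {"fingers":0,"dx":0,"dy":0,"dz":0,"turn":0},
    {"fingers":0,"dx":0,"dy":0,"dz":0,"turn":0},
    {"fingers":0,"dx":0,"dy":0,"dz":0,"turn":0},
  ],
)

```text
t: 40.42
ee_pos: [0.4868, 0.2933, 0.0389]
eef_rot: [-180.0, -0.0, -0.1]
contact_force: [-1.3, -0.6, 4.3]
grip_width: 0.208
grip_force: 12.0
```

Request:
send_rows(
  commands=[
    {"fingers":0,"dx":0,"dy":0,"dz":-3,"turn":0},
    {"fingers":0,"dx":0,"dy":0,"dz":-5,"turn":0},
    {"fingers":0,"dx":0,"dy":0,"dz":-6,"turn":0},
    {"fingers":0,"dx":0,"dy":0,"dz":-6,"turn":0},
    {"fingers":0,"dx":0,"dy":4,"dz":-2,"turn":0},
  ],
)

```text
t: 41.05
ee_pos: [0.4882, 0.2553, 0.2624]
eef_rot: [-179.8, -0.4, 0.1]
contact_force: [0.2, -0.3, -0.2]
grip_width: 0.208
grip_force: 12.0
```

Request:
send_rows(
  commands=[
    {"fingers":0,"dx":0.3,"dy":5,"dz":0,"turn":0},
    {"fingers":0,"dx":0.3,"dy":5,"dz":0,"turn":0},
    {"fingers":0,"dx":0.2,"dy":5,"dz":0,"turn":0},
    {"fingers":0,"dx":0,"dy":0,"dz":0,"turn":0},
    {"fingers":0,"dx":0,"dy":0,"dz":0,"turn":0},
  ],
)

```text
t: 41.68
ee_pos: [0.4941, 0.1037, 0.2582]
eef_rot: [-180.0, 0.0, -0.1]
contact_force: [-0.3, 0.4, 0.2]
grip_width: 0.207
grip_force: 12.0
```

```bash
cat > cups2.py <<'E'
from h import *
P={n:get_image(n) for n in("wrist","side")}
s=sense();print(s['t'],s['ee_pos'],s['eef_rot'],s['grip_width'])
for k in('cup_white','cup_blue','cup_orange'):
  for n in P:
    D=[r for r in regions_of(P[n],k) if r['region'].sum()<4500]
    for r in D[:2]:
        v,f=fit([(P[n],r['region'])],'cup',[*onplane(P[n],r['xy'],.06)[:2],.018,0],z=False)
        print(k,n,round(r['score'],2),np.round(r['xy']).tolist(),np.round(v[:2],4),round(f,3))
cv2.imwrite("pics/c%d.png"%(s['t']*10),P['wrist']['frame'][:,:,::-1])
E
python3 cups2.py
```

```text
41.775 [0.4941243  0.10438694 0.25825465] [-1.79968649e+02  2.22776186e-02  8.23566125e-04] 0.20785765253781813
cup_white wrist 0.64 [417.0, 190.0] [ 0.4928 -0.07  ] 0.064
cup_white side 0.69 [342.0, 216.0] [ 0.5109 -0.0849] 0.543
cup_blue wrist 0.73 [419.0, 191.0] [ 0.4929 -0.0707] 0.046
cup_blue side 0.73 [315.0, 222.0] [ 0.5243 -0.0163] 0.55
cup_orange wrist 0.72 [470.0, 184.0] [ 0.5014 -0.1344] 0.139
cup_orange side 0.49 [357.0, 202.0] [ 0.5315 -0.1619] 0.528
```

View pics/c417.png

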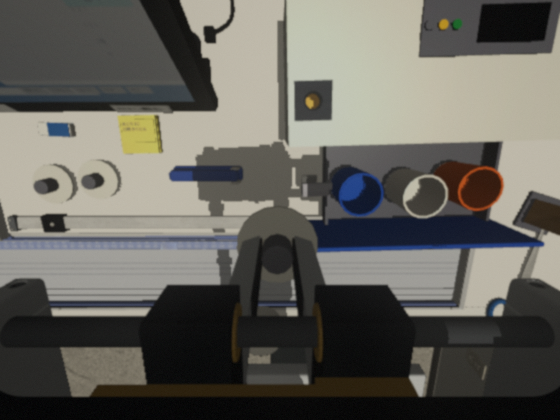

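The wrist view shows blue (358,190), white (417,192) and orange (470,185), all upright, and the lid held level at (277,245). I'll get blue's position by colour.

```bash
python3 - <<'E'
from h import *
p=get_image('wrist');f=p['frame'].astype(int)
m=((f[...,2]>f[...,0]+35)).astype(np.uint8);m[:160]=0;m[219:]=0;m[:,:328]=0;m[:,392:]=0
k,l,st,c=cv2.connectedComponentsWithStats(m);i=1+np.argmax(st[1:,4]);print(st[i])
h=cv2.convexHull(np.argwhere(l==i)[:,::-1].astype(np.int32));r=np.zeros((420,560),np.uint8);cv2.fillConvexPoly(r,h,1)
print(fit([(p,r>0)],'cup',[.495,.0055,.018,0],z=False),sense()['ee_pos'])
E
```

```text
[338 172  46  45 928]
(array([0.49521482, 0.00461078, 0.018     , 0.        ]), np.float64(0.2303014278159704)) [0.49422438 0.10380927 0.25838389]
```

Request:
send_rows(
  commands=[
    {"fingers":0,"dx":0.05,"dy":5,"dz":1,"turn":0},
    {"fingers":0,"dx":0.05,"dy":4.8,"dz":2,"turn":0},
    {"fingers":0,"dx":0,"dy":0,"dz":4,"turn":0},
    {"fingers":0,"dx":0,"dy":0,"dz":4,"turn":0},
    {"fingers":0,"dx":0,"dy":0,"dz":1.3,"turn":0},
  ],
)

```text
t: 42.75
ee_pos: [0.4935, 0.0054, 0.1334]
eef_rot: [-180.0, 0.2, -0.1]
contact_force: [-0.3, 0.7, -0.9]
grip_width: 0.209
grip_force: 12.0
```

Request:
send_rows(
  commands=[
    {"fingers":0,"dx":0,"dy":0,"dz":0,"turn":0},
    {"fingers":0,"dx":0,"dy":0,"dz":0.8,"turn":0},
    {"fingers":0,"dx":0,"dy":0,"dz":0.6,"turn":0},
    {"fingers":0,"dx":0,"dy":0,"dz":0.5,"turn":0},
    {"fingers":0,"dx":0,"dy":0,"dz":0,"turn":0},
  ],
)

```text
t: 43.38
ee_pos: [0.4949, 0.0054, 0.1162]
eef_rot: [-180.0, 0.0, -0.1]
contact_force: [0.0, -0.5, 0.5]
grip_width: 0.21
grip_force: 12.0
```

Request:
send_rows(
  commands=[
    {"fingers":0,"dx":0,"dy":0,"dz":0.2,"turn":0},
    {"fingers":0,"dx":0,"dy":0,"dz":0.1,"turn":0},
    {"fingers":0,"dx":0,"dy":0,"dz":0,"turn":0},
  ],
)

```text
t: 43.75
ee_pos: [0.4953, 0.0053, 0.1139]
eef_rot: [180.0, -0.0, -0.1]
contact_force: [-0.5, -0.3, 3.4]
grip_width: 0.209
grip_force: 12.0
```

Request:
send_rows(
  commands=[
    {"fingers":4,"dx":0,"dy":0,"dz":0,"turn":0},
    {"fingers":4,"dx":0,"dy":0,"dz":0,"turn":0},
    {"fingers":4,"dx":0,"dy":0,"dz":0,"turn":0},
    {"fingers":4,"dx":0,"dy":0,"dz":-3,"turn":0},
    {"fingers":4,"dx":0,"dy":0,"dz":-5,"turn":0},
  ],
)

```text
t: 44.38
ee_pos: [0.4938, 0.0055, 0.1927]
eef_rot: [-180.0, 0.3, -0.1]
contact_force: [1.4, -0.8, 0.3]
grip_width: 0.426
grip_force: 0.0
```

Request:
send_rows(
  commands=[
    {"fingers":4,"dx":0,"dy":0,"dz":-6,"turn":0},
    {"fingers":4,"dx":0,"dy":-5,"dz":-2,"turn":0},
    {"fingers":4,"dx":0,"dy":-5,"dz":0,"turn":0},
    {"fingers":4,"dx":0,"dy":0,"dz":0,"turn":0},
    {"fingers":4,"dx":0,"dy":0,"dz":0,"turn":0},
  ],
)

```text
t: 45.0
ee_pos: [0.495, 0.105, 0.2731]
eef_rot: [179.9, 0.0, -0.0]
contact_force: [-0.8, -0.1, 0.4]
grip_width: 0.425
grip_force: 0.0
```

```bash
cat > seat.py <<'E'
from h import *
P={n:get_image(n) for n in("wrist","side")}
s=sense();print(s['t'],s['ee_pos'])
D={n:regions_of(P[n],'lid_0') for n in P}
for n in P:
    for r in D[n][:6]:
        u=onplane(P[n],r['xy'],.086)
        z0=.075 if (-.17<u[1]<.06) else 0
        q=onplane(P[n],r['xy'],z0+.01)
        v,f=fit([(P[n],r['region'])],'lid',[*q[:2],z0,0],z=False);print(n,round(r['score'],2),np.round(r['xy']),z0,np.round(v[:2],4),round(f,3))
        if n=='wrist' and z0:
            for m in D['side']:
                if np.linalg.norm(proj(P['side'],v[:3]+[0,0,.015])[0]-m['xy'])<12: print('  both',*[np.round(x,4) for x in fit([(P[n],r['region']),(P['side'],m['region'])],'lid',v)])
cv2.imwrite("pics/t%d.png"%(s['t']*10),P['wrist']['frame'][:,:,::-1])
E
python3 seat.py; python3 cups2.py
```

```text
45.1 [0.49515223 0.10430676 0.2730568 ]
wrist 0.7 [ 58. 183.] 0 [0.4947 0.4203] 0.053
wrist 0.68 [358. 193.] 0.075 [0.4945 0.0054] 0.066
  both [0.4937 0.0041 0.0707 0.    ] 0.1641
wrist 0.64 [104. 176.] 0 [0.5019 0.3563] 0.035
side 0.72 [164. 315.] 0 [0.4942 0.4195] 0.096
side 0.62 [318. 223.] 0.075 [0.4969 0.0021] 0.268
side 0.58 [189. 298.] 0 [0.4994 0.3542] 0.126
45.3 [0.49533251 0.10442146 0.27329211] [ 1.79986828e+02  1.62955508e-02 -1.55733697e-01] 0.4256995137900202
cup_white wrist 0.97 [413.0, 188.0] [ 0.4932 -0.0694] 0.073
cup_white side 0.56 [342.0, 214.0] [ 0.5183 -0.0927] 0.598
cup_blue wrist 0.54 [336.0, 177.0] [0.5139 0.031 ] 0.803
cup_blue side 0.63 [311.0, 228.0] [ 0.5377 -0.0081] 0.926
cup_orange wrist 0.73 [462.0, 183.0] [ 0.5019 -0.1327] 0.16
cup_orange side 0.81 [356.0, 204.0] [ 0.5376 -0.1665] 0.551
cup_orange side 0.52 [379.0, 180.0] [ 0.573  -0.2604] 0.332
```

Blue's lid is seated. Second lid next, at (0.5018, 0.3557).

Request:
send_rows(
  commands=[
    {"fingers":4,"dx":0.1,"dy":-5,"dz":0,"turn":0},
    {"fingers":4,"dx":0.1,"dy":-5,"dz":0,"turn":0},
    {"fingers":4,"dx":0.2,"dy":-5,"dz":0,"turn":0},
    {"fingers":4,"dx":0.1,"dy":-5,"dz":0,"turn":0},
    {"fingers":4,"dx":0.1,"dy":-5,"dz":0,"turn":0},
  ],
)

```text
t: 46.22
ee_pos: [0.5015, 0.357, 0.2734]
eef_rot: [180.0, -0.0, -0.1]
contact_force: [0.8, -0.6, -0.4]
grip_width: 0.428
grip_force: 0.0
```

Request:
send_rows(
  commands=[
    {"fingers":4,"dx":0.1,"dy":-0.1,"dz":4,"turn":0},
    {"fingers":4,"dx":0,"dy":0,"dz":5,"turn":0},
    {"fingers":4,"dx":0,"dy":0,"dz":5,"turn":0},
    {"fingers":4,"dx":0,"dy":0,"dz":3,"turn":0},
    {"fingers":4,"dx":0,"dy":0,"dz":0,"turn":0},
  ],
)

```text
t: 46.85
ee_pos: [0.5008, 0.3554, 0.1009]
eef_rot: [179.8, 0.3, -0.1]
contact_force: [-0.2, 0.1, -0.5]
grip_width: 0.428
grip_force: 0.0
```

Request:
send_rows(
  commands=[
    {"fingers":4,"dx":0,"dy":0,"dz":0,"turn":0},
  ],
)

```text
t: 46.98
ee_pos: [0.5036, 0.3568, 0.1047]
eef_rot: [-179.9, -0.1, -0.1]
contact_force: [0.8, 0.7, 0.3]
grip_width: 0.428
grip_force: 0.0
```

```bash
python3 seat.py
```

```text
47.075 [0.50385375 0.35697109 0.10539296]
wrist 0.85 [206. 228.] 0 [0.4952 0.4203] 0.065
wrist 0.65 [278. 218.] 0 [0.5014 0.3557] 0.024
side 0.7 [164. 313.] 0 [0.4943 0.4197] 0.082
side 0.63 [189. 300.] 0 [0.5002 0.3539] 0.095
side 0.6 [317. 223.] 0.075 [0.4938 0.0072] 0.238
```

Request:
send_rows(
  commands=[
    {"fingers":4,"dx":-0.1,"dy":0.1,"dz":3,"turn":0},
    {"fingers":4,"dx":0,"dy":0,"dz":2.5,"turn":0},
    {"fingers":4,"dx":0,"dy":0,"dz":1,"turn":0},
    {"fingers":4,"dx":0,"dy":0,"dz":0,"turn":0},
    {"fingers":4,"dx":0,"dy":0,"dz":0,"turn":0},
  ],
)

```text
t: 47.8
ee_pos: [0.5024, 0.3558, 0.0396]
eef_rot: [-179.9, -0.1, -0.1]
contact_force: [0.0, 0.8, -0.6]
grip_width: 0.426
grip_force: 0.0
```

Request:
send_rows(
  commands=[
    {"fingers":0,"dx":0,"dy":0,"dz":0,"turn":0},
    {"fingers":0,"dx":0,"dy":0,"dz":0,"turn":0},
    {"fingers":0,"dx":0,"dy":0,"dz":0,"turn":0},
    {"fingers":0,"dx":0,"dy":0,"dz":0,"turn":0},
  ],
)

```text
t: 48.3
ee_pos: [0.5018, 0.3554, 0.0389]
eef_rot: [-180.0, -0.0, -0.1]
contact_force: [-0.4, -0.1, 3.8]
grip_width: 0.213
grip_force: 12.0
```

Request:
send_rows(
  commands=[
    {"fingers":0,"dx":0,"dy":0,"dz":-3,"turn":0},
    {"fingers":0,"dx":0,"dy":0,"dz":-5,"turn":0},
    {"fingers":0,"dx":0,"dy":0,"dz":-6,"turn":0},
    {"fingers":0,"dx":0,"dy":0,"dz":-6,"turn":0},
    {"fingers":0,"dx":0,"dy":4,"dz":-2,"turn":0},
  ],
)

```text
t: 48.92
ee_pos: [0.5032, 0.3174, 0.2625]
eef_rot: [-179.8, -0.4, 0.1]
contact_force: [0.5, -0.5, -1.2]
grip_width: 0.208
grip_force: 12.0
```

Request:
send_rows(
  commands=[
    {"fingers":0,"dx":0,"dy":5,"dz":0,"turn":0},
    {"fingers":0,"dx":0,"dy":5.5,"dz":0,"turn":0},
    {"fingers":0,"dx":0,"dy":5.5,"dz":0,"turn":0},
    {"fingers":0,"dx":0,"dy":5.5,"dz":0,"turn":0},
    {"fingers":0,"dx":0,"dy":5,"dz":0,"turn":0},
  ],
)

```text
t: 49.55
ee_pos: [0.5007, 0.0485, 0.2583]
eef_rot: [180.0, 0.0, -0.1]
contact_force: [0.9, 0.3, 0.1]
grip_width: 0.209
grip_force: 12.0
```

Request:
send_rows(
  commands=[
    {"fingers":0,"dx":-0.9,"dy":4.5,"dz":0,"turn":0},
    {"fingers":0,"dx":0,"dy":0,"dz":0,"turn":0},
    {"fingers":0,"dx":0,"dy":0,"dz":0,"turn":0},
    {"fingers":0,"dx":0,"dy":0,"dz":0,"turn":0},
  ],
)

```text
t: 50.05
ee_pos: [0.4923, 0.0065, 0.2584]
eef_rot: [-180.0, -0.0, 0.0]
contact_force: [0.8, -0.8, -1.2]
grip_width: 0.209
grip_force: 12.0
```

```bash
python3 cups2.py;python3 seat.py
```

```text
50.15 [0.49224107 0.00643896 0.25835803] [-1.79989563e+02  5.14149520e-03  3.84509584e-02] 0.20920844657345372
cup_white wrist 0.82 [341.0, 191.0] [ 0.4923 -0.0711] 0.106
cup_white side 0.55 [341.0, 217.0] [ 0.5258 -0.0965] 0.596
cup_white side 0.33 [159.0, 291.0] [0.559  0.4015] 0.796
cup_blue wrist 0.49 [275.0, 172.0] [0.5345 0.0096] 0.931
cup_blue side 0.53 [310.0, 230.0] [ 0.5406 -0.0065] 0.939
cup_orange wrist 0.77 [392.0, 186.0] [ 0.5018 -0.1329] 0.074
cup_orange side 0.72 [361.0, 204.0] [ 0.5376 -0.1665] 0.567
50.55 [0.49215205 0.00544603 0.25843207]
wrist 0.69 [277. 234.] 0.075 [0.4525 0.0057] 0.539
wrist 0.58 [278. 191.] 0.075 [0.4951 0.0053] 0.214
  both [0.4953 0.0051 0.0736 0.    ] 0.1887
side 0.75 [316. 223.] 0.075 [0.4937 0.0045] 0.167
side 0.58 [322. 178.] 0.075 [ 0.6297 -0.1036] 0.308
```

Request:
send_rows(
  commands=[
    {"fingers":0,"dx":0.1,"dy":4,"dz":1,"turn":0},
    {"fingers":0,"dx":0,"dy":3.6,"dz":2,"turn":0},
    {"fingers":0,"dx":0,"dy":0,"dz":4,"turn":0},
    {"fingers":0,"dx":0,"dy":0,"dz":4,"turn":0},
    {"fingers":0,"dx":0,"dy":0,"dz":1.3,"turn":0},
  ],
)

```text
t: 51.28
ee_pos: [0.4914, -0.0705, 0.1334]
eef_rot: [-179.9, 0.2, -0.1]
contact_force: [-0.5, 0.5, 0.7]
grip_width: 0.207
grip_force: 12.0
```

Request:
send_rows(
  commands=[
    {"fingers":0,"dx":0,"dy":0,"dz":0,"turn":0},
    {"fingers":0,"dx":0,"dy":0,"dz":0.8,"turn":0},
    {"fingers":0,"dx":0,"dy":0,"dz":0.6,"turn":0},
    {"fingers":0,"dx":0,"dy":0,"dz":0.5,"turn":0},
    {"fingers":0,"dx":0,"dy":0,"dz":0.2,"turn":0},
  ],
)

```text
t: 51.9
ee_pos: [0.493, -0.0706, 0.1143]
eef_rot: [180.0, 0.0, -0.1]
contact_force: [-0.4, 0.9, -0.8]
grip_width: 0.206
grip_force: 12.0
```

Request:
send_rows(
  commands=[
    {"fingers":0,"dx":0,"dy":0,"dz":0.1,"turn":0},
    {"fingers":0,"dx":0,"dy":0,"dz":0,"turn":0},
  ],
)

```text
t: 52.15
ee_pos: [0.4931, -0.0707, 0.1139]
eef_rot: [180.0, -0.0, -0.1]
contact_force: [-1.3, -0.3, 3.6]
grip_width: 0.207
grip_force: 12.0
```

Request:
send_rows(
  commands=[
    {"fingers":4,"dx":0,"dy":0,"dz":0,"turn":0},
    {"fingers":4,"dx":0,"dy":0,"dz":0,"turn":0},
    {"fingers":4,"dx":0,"dy":0,"dz":0,"turn":0},
    {"fingers":4,"dx":0,"dy":0,"dz":-4,"turn":0},
    {"fingers":4,"dx":0,"dy":0,"dz":-5,"turn":0},
  ],
)

```text
t: 52.78
ee_pos: [0.4922, -0.0705, 0.2034]
eef_rot: [-180.0, 0.2, -0.1]
contact_force: [0.7, -0.2, 0.8]
grip_width: 0.427
grip_force: 0.0
```

Request:
send_rows(
  commands=[
    {"fingers":4,"dx":0,"dy":0,"dz":-5,"turn":0},
    {"fingers":4,"dx":0,"dy":-5,"dz":0,"turn":0},
    {"fingers":4,"dx":0,"dy":-5.5,"dz":0,"turn":0},
    {"fingers":4,"dx":0,"dy":-5.5,"dz":0,"turn":0},
    {"fingers":4,"dx":0,"dy":-5.5,"dz":0,"turn":0},
  ],
)

```text
t: 53.4
ee_pos: [0.4932, 0.1459, 0.2535]
eef_rot: [180.0, -0.0, -0.1]
contact_force: [0.7, 0.5, 0.2]
grip_width: 0.43
grip_force: 0.0
```

Request:
send_rows(
  commands=[
    {"fingers":4,"dx":0,"dy":-5.5,"dz":0,"turn":0},
    {"fingers":4,"dx":0,"dy":-5.5,"dz":0,"turn":0},
    {"fingers":4,"dx":0,"dy":-5.5,"dz":0,"turn":0},
    {"fingers":4,"dx":0.1,"dy":-5.5,"dz":0,"turn":0},
    {"fingers":4,"dx":0.1,"dy":-5.5,"dz":0,"turn":0},
  ],
)

```text
t: 54.02
ee_pos: [0.4955, 0.4211, 0.2532]
eef_rot: [180.0, -0.0, -0.1]
contact_force: [0.3, 1.0, -0.0]
grip_width: 0.427
grip_force: 0.0
```

Request:
send_rows(
  commands=[
    {"fingers":4,"dx":0,"dy":0,"dz":4,"turn":0},
    {"fingers":4,"dx":0,"dy":0,"dz":5,"turn":0},
    {"fingers":4,"dx":0,"dy":0,"dz":5,"turn":0},
    {"fingers":4,"dx":0,"dy":0,"dz":1,"turn":0},
    {"fingers":4,"dx":0,"dy":0,"dz":0,"turn":0},
  ],
)

```text
t: 54.65
ee_pos: [0.496, 0.4195, 0.1037]
eef_rot: [180.0, -0.0, -0.1]
contact_force: [-0.5, 0.4, -0.3]
grip_width: 0.427
grip_force: 0.0
```

Request:
send_rows(
  commands=[
    {"fingers":4,"dx":0,"dy":0,"dz":0,"turn":0},
    {"fingers":4,"dx":0,"dy":0,"dz":0,"turn":0},
  ],
)

```text
t: 54.9
ee_pos: [0.4967, 0.42, 0.1056]
eef_rot: [-179.9, -0.2, -0.1]
contact_force: [-0.8, -1.2, 0.3]
grip_width: 0.425
grip_force: 0.0
```

```bash
python3 seat.py
```

```text
55.0 [0.49628105 0.41970553 0.10487507]
wrist 0.63 [300. 235.] 0 [0.4745 0.3952] 0.253
side 0.66 [177. 316.] 0 [0.4739 0.3952] 0.117
```

The last lid has been knocked to about (0.474, 0.395). I'll follow it and measure again.

Request:
send_rows(
  commands=[
    {"fingers":4,"dx":-2.2,"dy":2.4,"dz":-3,"turn":0},
    {"fingers":4,"dx":0,"dy":0,"dz":0,"turn":0},
    {"fingers":4,"dx":0,"dy":0,"dz":0,"turn":0},
    {"fingers":4,"dx":0,"dy":0,"dz":0,"turn":0},
  ],
)

```text
t: 55.6
ee_pos: [0.4738, 0.3956, 0.1326]
eef_rot: [180.0, 0.0, -0.1]
contact_force: [0.5, -0.2, -0.6]
grip_width: 0.422
grip_force: 0.0
```

```bash
python3 seat.py; ls -t pics|head -1
```

```text
55.7 [0.47371873 0.3954995  0.13249843]
wrist 0.9 [279. 208.] 0 [0.4744 0.3949] 0.032
side 0.6 [315. 224.] 0.075 [0.4935 0.0051] 0.065
side 0.6 [179. 316.] 0 [0.474  0.3937] 0.082
t557.png
```

Request:
send_rows(
  commands=[
    {"fingers":4,"dx":0,"dy":0,"dz":4,"turn":0},
    {"fingers":4,"dx":0,"dy":0,"dz":4,"turn":0},
    {"fingers":4,"dx":0,"dy":0,"dz":1.3,"turn":0},
    {"fingers":4,"dx":0,"dy":0,"dz":0,"turn":0},
    {"fingers":4,"dx":0,"dy":0,"dz":0,"turn":0},
  ],
)

```text
t: 56.42
ee_pos: [0.4747, 0.3961, 0.0418]
eef_rot: [-179.9, -0.1, -0.1]
contact_force: [-0.4, 0.2, 1.1]
grip_width: 0.426
grip_force: 0.0
```

Request:
send_rows(
  commands=[
    {"fingers":0,"dx":0,"dy":0,"dz":0,"turn":0},
    {"fingers":0,"dx":0,"dy":0,"dz":0,"turn":0},
    {"fingers":0,"dx":0,"dy":0,"dz":0,"turn":0},
    {"fingers":0,"dx":0,"dy":0,"dz":0,"turn":0},
  ],
)

```text
t: 56.92
ee_pos: [0.474, 0.3955, 0.0412]
eef_rot: [-180.0, -0.1, -0.1]
contact_force: [-0.5, -0.5, 4.8]
grip_width: 0.211
grip_force: 12.0
```

Request:
send_rows(
  commands=[
    {"fingers":0,"dx":0,"dy":0,"dz":-3,"turn":0},
    {"fingers":0,"dx":0,"dy":0,"dz":-5,"turn":0},
    {"fingers":0,"dx":0,"dy":0,"dz":-6,"turn":0},
    {"fingers":0,"dx":0,"dy":0,"dz":-6,"turn":0},
    {"fingers":0,"dx":0.2,"dy":4,"dz":-2,"turn":0},
  ],
)

```text
t: 57.55
ee_pos: [0.4771, 0.3576, 0.2644]
eef_rot: [-179.7, -0.4, 0.1]
contact_force: [-0.5, -1.2, -1.1]
grip_width: 0.206
grip_force: 12.0
```

Request:
send_rows(
  commands=[
    {"fingers":0,"dx":0.4,"dy":5,"dz":0,"turn":0},
    {"fingers":0,"dx":0.4,"dy":5.5,"dz":0,"turn":0},
    {"fingers":0,"dx":0.4,"dy":5.5,"dz":0,"turn":0},
    {"fingers":0,"dx":0.4,"dy":5.5,"dz":0,"turn":0},
    {"fingers":0,"dx":0.4,"dy":5.5,"dz":0,"turn":0},
  ],
)

```text
t: 58.18
ee_pos: [0.4949, 0.0836, 0.2602]
eef_rot: [180.0, 0.0, -0.1]
contact_force: [0.6, 0.2, -0.2]
grip_width: 0.205
grip_force: 12.0
```

Request:
send_rows(
  commands=[
    {"fingers":0,"dx":0.4,"dy":5.5,"dz":0,"turn":0},
    {"fingers":0,"dx":0.2,"dy":5.5,"dz":0,"turn":0},
    {"fingers":0,"dx":0,"dy":3,"dz":0,"turn":0},
    {"fingers":0,"dx":0,"dy":0,"dz":0,"turn":0},
    {"fingers":0,"dx":0,"dy":0,"dz":0,"turn":0},
  ],
)

```text
t: 58.8
ee_pos: [0.5008, -0.0539, 0.2602]
eef_rot: [-179.9, 0.0, -0.1]
contact_force: [-0.1, -0.5, -0.2]
grip_width: 0.209
grip_force: 12.0
```

```bash
python3 cups2.py
```

```text
58.9 [ 0.50092891 -0.05342244  0.26037161] [-1.79966130e+02  1.05697187e-02  1.56201670e-02] 0.2094984577669227
cup_white wrist 0.63 [287.0, 178.0] [ 0.5264 -0.0622] 0.867
cup_white side 0.59 [333.0, 234.0] [ 0.4569 -0.0191] 0.774
cup_blue wrist 0.62 [242.0, 179.0] [ 0.5265 -0.0155] 0.841
cup_blue side 0.47 [310.0, 230.0] [ 0.5385 -0.0208] 0.995
cup_blue side 0.4 [377.0, 153.0] [ 0.7156 -0.3785] 0.896
cup_orange wrist 0.96 [339.0, 190.0] [ 0.5018 -0.1329] 0.07
cup_orange side 0.54 [359.0, 200.0] [ 0.5385 -0.1693] 0.527
cup_orange side 0.34 [341.0, 210.0] [ 0.5403 -0.1118] 0.562
```

Request:
send_rows(
  commands=[
    {"fingers":0,"dx":0.1,"dy":4,"dz":1,"turn":0},
    {"fingers":0,"dx":0,"dy":3.9,"dz":2,"turn":0},
    {"fingers":0,"dx":0,"dy":0,"dz":4,"turn":0},
    {"fingers":0,"dx":0,"dy":0,"dz":4,"turn":0},
    {"fingers":0,"dx":0,"dy":0,"dz":1.3,"turn":0},
  ],
)

```text
t: 59.82
ee_pos: [0.5005, -0.1331, 0.1353]
eef_rot: [-179.9, 0.2, -0.1]
contact_force: [-0.9, 0.5, 0.1]
grip_width: 0.205
grip_force: 12.0
```

Request:
send_rows(
  commands=[
    {"fingers":0,"dx":0,"dy":0,"dz":0,"turn":0},
    {"fingers":0,"dx":0,"dy":0,"dz":0.8,"turn":0},
    {"fingers":0,"dx":0,"dy":0,"dz":0.6,"turn":0},
    {"fingers":0,"dx":0,"dy":0,"dz":0.5,"turn":0},
    {"fingers":0,"dx":0,"dy":0,"dz":0.2,"turn":0},
  ],
)

```text
t: 60.45
ee_pos: [0.5019, -0.1336, 0.1163]
eef_rot: [180.0, 0.0, -0.1]
contact_force: [-0.2, -0.1, -0.2]
grip_width: 0.207
grip_force: 12.0
```

Request:
send_rows(
  commands=[
    {"fingers":0,"dx":0,"dy":0,"dz":0.1,"turn":0},
    {"fingers":0,"dx":0,"dy":0,"dz":0,"turn":0},
  ],
)

```text
t: 60.7
ee_pos: [0.5021, -0.1337, 0.1162]
eef_rot: [180.0, -0.0, -0.1]
contact_force: [-1.2, 0.4, 5.1]
grip_width: 0.21
grip_force: 12.0
```

Request:
send_rows(
  commands=[
    {"fingers":4,"dx":0,"dy":0,"dz":0,"turn":0},
    {"fingers":4,"dx":0,"dy":0,"dz":0,"turn":0},
    {"fingers":4,"dx":0,"dy":0,"dz":0,"turn":0},
    {"fingers":4,"dx":0,"dy":0,"dz":-4,"turn":0},
    {"fingers":4,"dx":0,"dy":0,"dz":-5,"turn":0},
  ],
)

```text
t: 61.32
ee_pos: [0.5011, -0.1334, 0.2052]
eef_rot: [-179.9, 0.2, -0.1]
contact_force: [-0.2, -0.1, 0.5]
grip_width: 0.427
grip_force: 0.0
```

Request:
send_rows(
  commands=[
    {"fingers":0,"dx":-2,"dy":-2,"dz":-5,"turn":0},
    {"fingers":0,"dx":-4,"dy":-4,"dz":0,"turn":0},
    {"fingers":0,"dx":-4,"dy":-2.7,"dz":0,"turn":0},
    {"fingers":0,"dx":0,"dy":0,"dz":0,"turn":0},
    {"fingers":0,"dx":0,"dy":0,"dz":0,"turn":0},
  ],
)

```text
t: 61.95
ee_pos: [0.4029, -0.0469, 0.2557]
eef_rot: [180.0, -0.1, -0.1]
contact_force: [-0.1, -0.5, 0.1]
grip_width: 0.007
grip_force: 0.0
```

```bash
python3 seat.py; ls -t pics|head -1; python3 - <<'E'
from h import *
p=get_image('wrist')
for k in('drawer_face',): print([(r['score'],r['xy'],r['region'].sum(),np.nonzero(r['region'])[1].min(),np.nonzero(r['region'])[1].max()) for r in regions_of(p,k)][:2])
E
```

```text
62.05 [ 0.40325857 -0.04729656  0.25542656]
wrist 0.97 [358. 106.] 0.075 [ 0.5023 -0.1334] 0.025
  both [ 0.5024 -0.1342  0.073   0.    ] 0.0646
wrist 0.83 [229. 113.] 0.075 [0.4949 0.0052] 0.022
  both [0.4948 0.005  0.0747 0.    ] 0.0569
wrist 0.78 [298. 114.] 0.075 [ 0.4926 -0.0705] 0.027
  both [ 0.4926 -0.0706  0.0752  0.    ] 0.0789
side 0.73 [342. 209.] 0.075 [ 0.4921 -0.0713] 0.125
side 0.7 [316. 224.] 0.075 [0.4944 0.005 ] 0.088
side 0.54 [363. 201.] 0.075 [ 0.5016 -0.1332] 0.108
t620.png
[(0.96, [277.2, 130.4], np.int64(14753), np.int64(143), np.int64(418))]
```

```bash
cp pics/$(ls -t pics|head -1) pics/v13.png
```

```text
(no output)
```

View pics/v13.png

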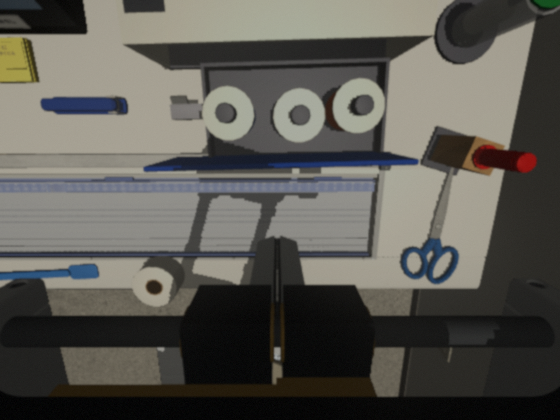

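All three lids lie level on their cups (227,113; 299,115; 358,106). Now down in front of the drawer face to push.

Request:
send_rows(
  commands=[
    {"fingers":0,"dx":0,"dy":0.1,"dz":4,"turn":0},
    {"fingers":0,"dx":0,"dy":0,"dz":4,"turn":0},
    {"fingers":0,"dx":0,"dy":0,"dz":4,"turn":0},
    {"fingers":0,"dx":0,"dy":0,"dz":3,"turn":0},
    {"fingers":0,"dx":0.5,"dy":0,"dz":0,"turn":0},
  ],
)

```text
t: 62.88
ee_pos: [0.4054, -0.0473, 0.1036]
eef_rot: [-179.9, 0.3, -0.1]
contact_force: [-0.0, -0.2, -0.4]
grip_width: 0.004
grip_force: 0.0
```

Request:
send_rows(
  commands=[
    {"fingers":0,"dx":1,"dy":0,"dz":0,"turn":0},
    {"fingers":0,"dx":0.8,"dy":0,"dz":0,"turn":0},
    {"fingers":0,"dx":0.6,"dy":0,"dz":0,"turn":0},
    {"fingers":0,"dx":0.6,"dy":0,"dz":0,"turn":0},
    {"fingers":0,"dx":0.6,"dy":0,"dz":0,"turn":0},
  ],
)

```text
t: 63.5
ee_pos: [0.4426, -0.0475, 0.1055]
eef_rot: [-180.0, 0.1, -0.1]
contact_force: [-3.0, 0.7, 2.2]
grip_width: 0.005
grip_force: 1.5
```

Request:
send_rows(
  commands=[
    {"fingers":0,"dx":0.8,"dy":0,"dz":0,"turn":0},
    {"fingers":0,"dx":0.8,"dy":0,"dz":0,"turn":0},
    {"fingers":0,"dx":0.8,"dy":0,"dz":0,"turn":0},
    {"fingers":0,"dx":0.8,"dy":0,"dz":0,"turn":0},
    {"fingers":0,"dx":0.8,"dy":0,"dz":0,"turn":0},
  ],
)

```text
t: 64.12
ee_pos: [0.4829, -0.0471, 0.1051]
eef_rot: [-179.9, 0.1, -0.1]
contact_force: [-6.1, 3.5, 2.5]
grip_width: 0.005
grip_force: 2.2
```

Request:
send_rows(
  commands=[
    {"fingers":0,"dx":0.8,"dy":0,"dz":0,"turn":0},
    {"fingers":0,"dx":0.8,"dy":0,"dz":0,"turn":0},
    {"fingers":0,"dx":0.8,"dy":0,"dz":0,"turn":0},
    {"fingers":0,"dx":0.8,"dy":0,"dz":0,"turn":0},
    {"fingers":0,"dx":0.8,"dy":0,"dz":0,"turn":0},
  ],
)

```text
t: 64.75
ee_pos: [0.5219, -0.0467, 0.1049]
eef_rot: [-179.9, 0.2, -0.1]
contact_force: [-8.8, 3.2, 6.0]
grip_width: 0.006
grip_force: 4.6
```

Request:
send_rows(
  commands=[
    {"fingers":0,"dx":0.6,"dy":0,"dz":0,"turn":0},
    {"fingers":0,"dx":0.6,"dy":0,"dz":0,"turn":0},
    {"fingers":0,"dx":0.5,"dy":0,"dz":0,"turn":0},
    {"fingers":0,"dx":0.4,"dy":0,"dz":0,"turn":0},
    {"fingers":0,"dx":0,"dy":0,"dz":0,"turn":0},
  ],
)

```text
t: 65.38
ee_pos: [0.5436, -0.0468, 0.1048]
eef_rot: [-179.9, 0.1, -0.1]
contact_force: [-4.6, 3.6, 0.8]
grip_width: 0.004
grip_force: 2.3
```

Request:
send_rows(
  commands=[
    {"fingers":0,"dx":0.2,"dy":0,"dz":0,"turn":0},
    {"fingers":0,"dx":0.2,"dy":0,"dz":0,"turn":0},
    {"fingers":0,"dx":0,"dy":0,"dz":0,"turn":0},
  ],
)

```text
t: 65.75
ee_pos: [0.5462, -0.0467, 0.1048]
eef_rot: [-179.9, 0.3, -0.1]
contact_force: [-6.2, 3.5, 2.6]
grip_width: 0.003
grip_force: 3.4
```

Request:
send_rows(
  commands=[
    {"fingers":0,"dx":0.2,"dy":0,"dz":0,"turn":0},
    {"fingers":0,"dx":0,"dy":0,"dz":0,"turn":0},
  ],
)

```text
t: 66.0
ee_pos: [0.5463, -0.0468, 0.1048]
eef_rot: [-179.9, 0.5, -0.0]
contact_force: [-10.2, 3.2, 5.4]
grip_width: 0.005
grip_force: 5.3
```

Request:
send_rows(
  commands=[
    {"fingers":0,"dx":0.2,"dy":0,"dz":0,"turn":0},
    {"fingers":0,"dx":0,"dy":0,"dz":0,"turn":0},
  ],
)

```text
t: 66.25
ee_pos: [0.5464, -0.0468, 0.1048]
eef_rot: [-179.9, 0.7, -0.0]
contact_force: [-14.6, 2.1, 8.9]
grip_width: 0.006
grip_force: 7.1
```

Request:
send_rows(
  commands=[
    {"fingers":0,"dx":0.2,"dy":0,"dz":0,"turn":0},
    {"fingers":0,"dx":0,"dy":0,"dz":0,"turn":0},
  ],
)

```text
t: 66.5
ee_pos: [0.5465, -0.0467, 0.1048]
eef_rot: [-179.9, 0.9, 0.0]
contact_force: [-18.0, 2.8, 12.4]
grip_width: 0.004
grip_force: 9.0
```

Request:
send_rows(
  commands=[
    {"fingers":0,"dx":0.2,"dy":0,"dz":0,"turn":0},
    {"fingers":0,"dx":0,"dy":0,"dz":0,"turn":0},
  ],
)

```text
t: 66.75
ee_pos: [0.5465, -0.0467, 0.1048]
eef_rot: [-179.9, 1.2, 0.0]
contact_force: [-21.6, 2.3, 15.3]
grip_width: 0.002
grip_force: 10.9
```

It has come to a hard stop, so I'll back off and see whether it has latched.

Request:
send_rows(
  commands=[
    {"fingers":0,"dx":-0.8,"dy":0,"dz":0,"turn":0},
    {"fingers":0,"dx":-1,"dy":0,"dz":0,"turn":0},
    {"fingers":0,"dx":-2,"dy":0,"dz":0,"turn":0},
    {"fingers":0,"dx":0,"dy":0,"dz":0,"turn":0},
    {"fingers":0,"dx":0,"dy":0,"dz":0,"turn":0},
  ],
)

```text
t: 67.38
ee_pos: [0.5202, -0.0483, 0.106]
eef_rot: [179.9, -0.2, -0.1]
contact_force: [-0.5, 1.0, -0.1]
grip_width: 0.005
grip_force: 0.0
```

Request:
send_rows(
  commands=[
    {"fingers":0,"dx":-4,"dy":0,"dz":0,"turn":0},
    {"fingers":0,"dx":-5,"dy":0,"dz":-2,"turn":0},
    {"fingers":0,"dx":-3,"dy":0,"dz":-5,"turn":0},
    {"fingers":0,"dx":0,"dy":0,"dz":-5,"turn":0},
    {"fingers":0,"dx":0,"dy":0,"dz":0,"turn":0},
  ],
)

```text
t: 68.0
ee_pos: [0.402, -0.0488, 0.2297]
eef_rot: [179.8, -0.7, -0.1]
contact_force: [0.6, 0.4, -0.7]
grip_width: 0.006
grip_force: 0.0
```

Request:
send_rows(
  commands=[
    {"fingers":0,"dx":0,"dy":0,"dz":-2,"turn":0},
    {"fingers":0,"dx":0,"dy":0,"dz":0,"turn":0},
    {"fingers":0,"dx":0,"dy":0,"dz":0,"turn":0},
    {"fingers":0,"dx":0,"dy":0,"dz":0,"turn":0},
  ],
)

```text
t: 68.5
ee_pos: [0.3977, -0.0475, 0.2443]
eef_rot: [-180.0, 0.1, -0.1]
contact_force: [0.6, 1.2, -0.0]
grip_width: 0.002
grip_force: 0.0
```

```bash
python3 - <<'E'
from h import *
P={n:get_image(n) for n in("scene","side","wrist")}
s=sense();print(s['t'],s['ee_pos'],s['contact_force'])
for n in('scene','side','wrist'):
    print(n,[(r['score'],r['xy'],r['region'].sum()) for r in regions_of(P[n],'drawer_face')[:2]])
cv2.imwrite("pics/z.png",np.vstack([np.hstack([cv2.resize(P['scene']['frame'][160:320,240:440],(400,320)),cv2.resize(P['side']['frame'][120:280,210:410],(400,320))]),cv2.resize(P['wrist']['frame'][:196],(800,280))])[:,:,::-1])
E
```

```text
68.65 [ 0.3978898  -0.04752206  0.2448445 ] [ 0.0723639  -1.0364332   0.91065783]
scene [(0.67, [314.0, 235.5], np.int64(2113))]
side []
wrist [(0.81, [278.8, 46.9], np.int64(9183))]
```

View pics/z.png

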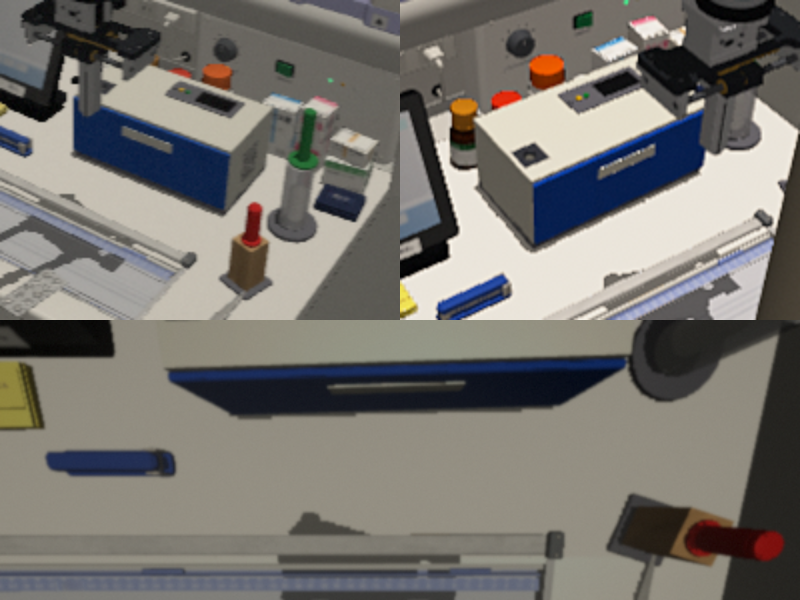

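The drawer stays shut and latched, with the pin and brush in their stands and the arm clear. Handing in.

```bash
python3 -c "
from station import *
print(job_done())"
```

```text
the job is handed in; nothing more can be done
None
```

Job handed in at about 69 s: the white, blue and orange cups were scrubbed in that order and lidded, the drawer stayed shut when I backed off, and the pin and brush are back in their stands; the one incident was the brush catching its stand's rim on the way back, with about 90 N on the wrist at the one reading I have (limit 120 N; I have no peak value).

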